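# Fetch the module from behind the bench supplies for inspection

## Task

The small electronics module stands hemmed in on the blue mat by the solder spool, the jar and the bottle. Without shifting the module, first clear all three upright into the empty grey side tray; then fetch the module and set it upright in the middle of the white inspection plate, its length along the plate's length; finally put the spool, jar and bottle back on the mat, upright, each on the very spot where it stood at the start. Leave the mouse, the tape roll and the pliers alone and let nothing fall over.

Things in the scene. Friction and masses are not known exactly. Their poses are not given: they have to be found in the camera images.
- spool_mid (a point): Spool of solder wire standing on its end: bright wound wire between two grey flanges, 58 mm diameter, 56 mm high, about 250 g. The point is its centre, 28 mm above its underside; z is up along its axis. It stands on one of the mat's three ringed spots; which one varies.
- jar_mid (a point): White round jar with a flat metal lid, 54 mm diameter, 60 mm high, straight-sided, about 150 g. The point is its centre, 30 mm above its underside; z up. It stands on one of the three ringed spots.
- bottle_mid (a point): Amber bottle with a narrow black cap: body 50 mm diameter and straight up to 66 mm, cap 24 mm diameter, 88 mm high in all, about 150 g. The point is its centre, 44 mm above its underside; z up. It stands on one of the three ringed spots.
- module_mid (a point): Electronics module, 64 x 40 x 30 mm (x, y, z), 130 g: green board on an aluminium base (11 mm high together), in its middle a finned aluminium heatsink 38 mm along x, 30 mm high at the top, its flat sides flush with the board's long edges (40 mm apart); black connector at the +x end. The point is its centre, 15 mm up; x its length, z up. At the start within 0.1 rad of the mat's axes.
- mat: Fixed blue mat, 190 (x) x 210 (y) x 4 mm; origin under its centre, on the bench. Three thin white rings, 68 mm wide, at (-52, 0), (18, 62), (18, -62) mm: spool, jar and bottle stand within 6 mm of their centres, the module within 4 mm of (18, 0), too close to its neighbours for fingers. A blue ridge, 12 x 64 mm, top 20 mm above the bench, is centred at (66, 0).
- tray: Fixed empty grey side tray, open above, 200 (x) x 240 (y) mm outside, rim 14 mm high, walls and floor 4 mm thick; origin under its centre, on the bench, so that the floor is at 4 mm. Room for spool, jar and bottle side by side.
- plate: Fixed white inspection plate, 150 (x) x 100 (y) x 10 mm, with a thin black printed rectangle (74 x 50 mm) at its middle; origin under its centre, on the bench; its flat top is at 10 mm. x is its length.
- mouse_mid (a point): Black computer mouse, 105 x 60 x 34 mm, loose, not part of the job; the point is at its middle, 17 mm up.
- tape_mid (a point): Blue roll of tape lying flat, 68 mm outside and 40 mm inside diameter, 19 mm high, loose, not part of the job; the point is at its centre.
- pliers_mid (a point): Small pliers with yellow handles lying flat, 125 mm long, 15 mm high, loose, not part of the job; the point is 8 mm up, near their middle.

How it is judged:
By the outcome, as a careful person would: the job done as asked, in the order asked, and still so for the second after the job is handed in, with the robot touching nothing.
It also fails if it takes over 138 s, if anything falls off the work surface, if the arm or the gripper's body presses on something with over 40 N, if the wrist force passes 120 N, or if a joint passes its speed limit or range.

## Robot

A 7-joint arm with a two-finger parallel gripper is mounted at the origin on the work surface. World frame = base frame: x ahead of the robot, y to its left, z up, the work surface at z = 0. Lengths are in m, angles in rad, forces in N, time in s.
With the tool pointing down it reaches from about 0.4 to 0.85 m from the base axis. Payload 4.5 kg.
Tool frame: the origin (TCP) lies on the centre line of the jaws, within the pads' length; the fingertips stand 11 mm ahead of it and the grasp point (between the pads) lies 8 mm behind it; z points along the fingers, y is the direction in which the jaws open and shut (so a half turn about z gives the same grasp; the last joint's range is limited). The gripper opens to 88 mm and grips with 3 to 60 N. Pads are 18 mm wide; open, the fingers measure 123 mm over their backs; the gripper's body (75 mm by 187 mm) begins 45 mm behind the grasp point.
Start: joints at [1.17, 0.689, -0.195, 1.565, 0.157, 0.902, -0.215], TCP at [0.263, -0.567, 0.25] pointing down, gripper open.
Joint ranges: [-3.01, 3.01], [-0.46, 2.08], [-1.47, 1.51], [0.13, 2.56], [-1, 4.14], [0.04, 2.09], [-2.66, 2.66]. Speed limits (rad/s): [2.57, 2.57, 3.14, 3.14, 3.14, 3.14, 3.14].

## Interface

Orientations are given as a unit quaternion [x, y, z, w].
In Python, from plant import r, snapshot gives the robot as it stands.
- The arm moves only by the tool drive_tool, never from a script. Its argument "commands" is a list of rows, each an object of numbers: "wx", "wy", "wz": the turn, a rotation vector about the tool's x, y, z in rad; "dx", "dy", "dz": the shift along the tool's x, y, z in m; "claw": the opening, from 0 (shut) to 1 (fully open). A call has 1 to 12 rows; each row shifts and turns the commanded pose from where the row before left it, along the tool's axes as they then stand; what a row does not reach is not made up. A row lasts 1/10 s, in which the tool goes at most 50 mm and 8.59 degrees, less where a joint would pass 70% of its speed; a pose out of reach is approached as far as the arm can. A call is refused whole if a number of a shift passes 0.05 or a number of a turn 0.15, either way. A call with a gripper value outside its range is refused whole. The fingers move at their own pace and stop on an object; "grip_force" is the grip in N (left out, the last holds). Time passes only in rows, so rows that do not move let the fingers close. It gives the time, the measured TCP pose, the force and the opening at its end, in the units of the state.
- r.get_state(): the state, without advancing time (a new reading comes with each control period).
- snapshot(name): name is "scene" or "top" or "wrist"; returns a dict with "color" (480x640x3 uint8, red, green, blue), "fx", "fy", "cx", "cy" (pixels), "world_to_cam" (4x4, takes a point from world to camera coordinates); the wrist camera has in their place "T_tool_cam" (4x4, takes a point from camera to tool coordinates, whose origin is the TCP and whose axes are the flange's). Camera axes: x right, y up, looking along -z (the intrinsics and any distortion apply to the point x, -y, -z); pixel columns grow to the right and rows downward; lengths in m; the calibration is good to about 2 mm. A picture is of the moment at which its call begins: read the wrist's pose just before it. There is no depth.
- r.finish_job(): hands the job in, once; it reports no verdict.
The state is a dict: "clock": time; "q": joint angles; "qd": joint speeds; "joint_torque": joint torques, N m; "tool_pos": TCP position; "eef_rot": TCP orientation; "contact_force": force on the tool from outside, world axes, zero at the start; "moment": the same for the moment, N m; "opening": opening from 0.0 (shut) to 1.0 (fully open).
Only numpy, scipy, OpenCV 4.12 (cv2) and the standard library are available. Lean on these libraries where they do the work, as an engineer would, in place of code of your own. Each camera call takes 0.05 s, during which the arm holds its last target. There are 200 camera calls.

## Working session

There is one attempt and no reset: what is moved stays moved. The work goes in short steps, Python scripts to look and compute and a tool call to move; the robot and the scene stay as the last step left them, time stands still between calls to the robot, and variables do not carry over. Pictures are saved under pics/ and viewed, on a budget of 14 in all, crops included, one or two more only if the job needs it, and the job is handed in when it is done.

Besides the shell and the picture viewer there is one more tool, called after "Request:" by a JSON object that holds its "method" and its "body". drive_tool: Moves the arm, as the interface text tells. Its arguments: {"type":"object","properties":{"commands":{"type":"array","items":{"type":"object","properties":{"wx":{"type":"number"},"wy":{"type":"number"},"wz":{"type":"number"},"dx":{"type":"number"},"dy":{"type":"number"},"dz":{"type":"number"},"claw":{"type":"number"}}}},"grip_force":{"type":"number"}},"required":["commands"]}

```bash
mkdir -p pics; ls
python3 - <<'E'
from plant import r,snapshot
import cv2,numpy as np
print(r.get_state())
for n in("scene","top","wrist"):
    s=snapshot(n); cv2.imwrite(f"pics/{n}0.png",s["color"][:,:,::-1])
    print(n,{k:(np.round(v,4).tolist() if k!="color" else 0) for k,v in s.items()})
E
```

```text
pics
{'clock': 0.0, 'q': array([ 1.16980756,  0.68997115, -0.19452621,  1.56632938,  0.15729625,
        0.90250226, -0.21506056]), 'qd': array([-9.95560958e-04,  8.21100562e-04,  7.40652846e-05, -1.80647966e-03,
        4.51602551e-04, -3.90980156e-04,  1.59406543e-03]), 'joint_torque': array([-5.43439328e-04, -5.27567983e+01, -1.26679972e+00, -1.53428704e+01,
       -5.26358304e-02,  6.56971257e-03,  1.83511388e-04]), 'tool_pos': array([ 0.2629691 , -0.56631617,  0.24892224]), 'eef_rot': array([ 9.76448424e-01,  2.15749040e-01, -2.55566297e-04, -8.72415648e-04]), 'contact_force': array([-0.60822324, -0.10512595,  0.06053228]), 'moment': array([-0.02621953, -0.01263216,  0.00122899]), 'opening': 1.0019761891999004}
scene {'color': 0, 'fx': 610.8693, 'fy': 610.8693, 'cx': 318.7756, 'cy': 248.0627, 'world_to_cam': [[0.8222, 0.5691, 0.0, -0.511], [-0.4855, 0.7014, 0.5218, 0.2757], [0.297, -0.4291, 0.8531, -1.7166], [0.0, 0.0, 0.0, 1.0]]}
top {'color': 0, 'fx': 543.3204, 'fy': 543.3204, 'cx': 321.9512, 'cy': 235.2173, 'world_to_cam': [[-0.0067, -0.9998, -0.0178, 0.0124], [0.9927, -0.0088, 0.1206, -0.6228], [-0.1208, -0.0168, 0.9925, -1.2158], [0.0, 0.0, 0.0, 1.0]]}
wrist {'color': 0, 'fx': 361.8956, 'fy': 361.8956, 'cx': 320.5066, 'cy': 239.4216, 'T_tool_cam': [[-0.0002, 0.9478, 0.319, 0.0833], [1.0, 0.0005, -0.001, 0.0003], [-0.0011, 0.319, -0.9478, -0.1344], [0.0, 0.0, 0.0, 1.0]]}
```

View pics/top0.png

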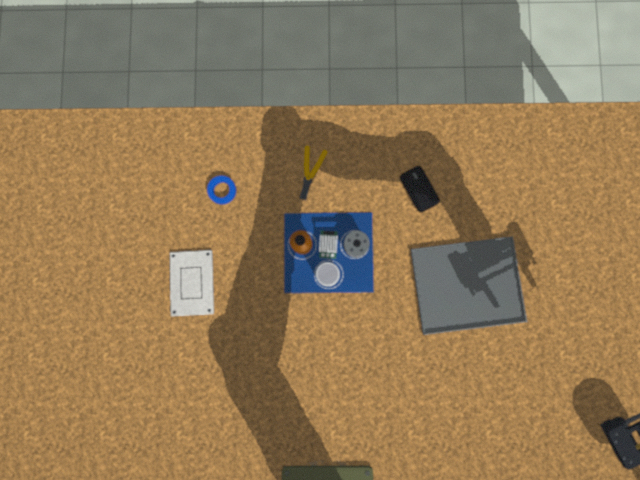

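View pics/scene0.png

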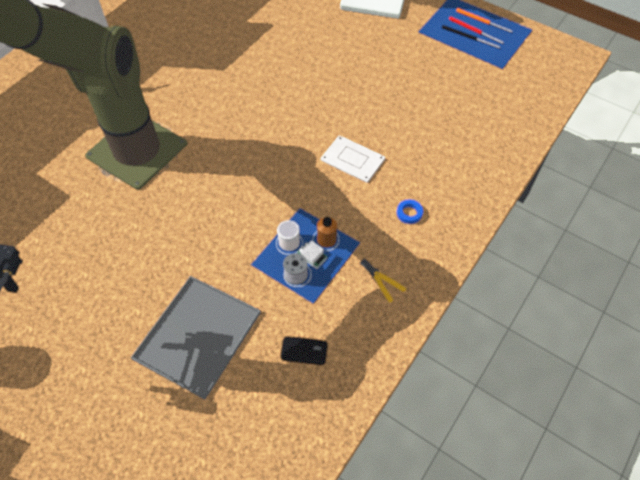

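Top view: plate at (191,283), mat (328,252) with the jar near (328,274), bottle left (301,243), spool right (356,243), module in the middle, and tray (468,284). The scene view agrees.

```bash
cat > h.py <<'E'
from plant import r,snapshot
import cv2,numpy as np
from scipy.spatial.transform import Rotation as R
def cam(name):
    st=r.get_state(); s=snapshot(name)
    if name=="wrist":
        T=np.eye(4);T[:3,:3]=R.from_quat(st["eef_rot"]).as_matrix();T[:3,3]=st["tool_pos"]
        s["c2w"]=T@s["T_tool_cam"]
    else: s["c2w"]=np.linalg.inv(s["world_to_cam"])
    return s
def w(s,u,v,z):
    d=s["c2w"][:3,:3]@np.array([(u-s["cx"])/s["fx"],-(v-s["cy"])/s["fy"],-1.]);o=s["c2w"][:3,3]
    return (o+d*(z-o[2])/d[2])[:2]
def pix(s,p):
    q=np.linalg.inv(s["c2w"])@np.append(p,1.);return np.array([s["cx"]-s["fx"]*q[0]/q[2],s["cy"]+s["fy"]*q[1]/q[2]])
def blobs(mask,amin=150):
    mask=cv2.morphologyEx(mask.astype(np.uint8),cv2.MORPH_OPEN,np.ones((3,3)))
    c,_=cv2.findContours(mask,cv2.RETR_EXTERNAL,cv2.CHAIN_APPROX_NONE)
    return sorted([k for k in c if cv2.contourArea(k)>amin],key=cv2.contourArea,reverse=True)
def yaw(st=None):
    m=R.from_quat((st or r.get_state())["eef_rot"]).as_matrix(); return np.arctan2(m[1,0],m[0,0]),m
def go(x,y,z,yw=None):
    "shift along tool axes (tool now) to a world point; turn about tool z (tool down: positive wz = negative yaw)"
    st=r.get_state();a,m=yaw(st);d=m.T@(np.array([x,y,z])-st["tool_pos"])
    print("shift",d.round(4),"yaw",round(a,4),"wz",None if yw is None else round(a-yw,4),"down err",m[:,2].round(4))
E
python3 - <<'E'
from h import *
s=cam("top");im=s["color"].astype(int);h=cv2.cvtColor(s["color"],cv2.COLOR_RGB2HSV)
for n,p,z in(("jar",(328,274),.06),("bottle",(301,243),.08),("spool",(356,243),.06),("module",(328,243),.03),("mouse",(420,188),.03),("tape",(221,189),.02),("pliers",(310,170),.01)):print(n,w(s,*p,z).round(3))
def rect(c,z):
    b=cv2.boxPoints(cv2.minAreaRect(c)); W=np.array([w(s,*p,z) for p in b]); e=W[1]-W[0];f=W[2]-W[1]
    print(W.mean(0).round(3),np.linalg.norm(e).round(3),np.arctan2(e[1],e[0]).round(3),np.linalg.norm(f).round(3),np.arctan2(f[1],f[0]).round(3))
m=(h[...,0]>100)&(h[...,0]<125)&(h[...,1]>150);m[:, :250]=0; rect(blobs(m)[0],.004)
m=(h[...,1]<60)&(h[...,2]>150);m[:220]=0;m[:,250:]=0; rect(blobs(m)[0],.01)
m=(h[...,1]<70)&(h[...,2]<150);m[:225]=0;m[350:]=0;m[:,:395]=0;m[:,540:]=0; rect(max(blobs(m),key=cv2.contourArea),.014)
go(.56,-.36,.3,0)
E
```

```text
jar [ 0.532 -0.006]
bottle [0.601 0.054]
spool [ 0.602 -0.07 ]
module [ 0.606 -0.006]
mouse [ 0.733 -0.222]
tape [0.738 0.247]
pliers [0.784 0.036]
[ 0.652 -0.006] 0.201 -1.559 0.055 -3.138
[0.518 0.315] 0.102 -1.579 0.152 -3.124
[ 0.508 -0.33 ] 0.249 -1.454 0.2 -3.068
shift [ 0.3563 -0.0623 -0.0507] yaw 0.4348 wz 0.4348 down err [-5.e-04  9.e-04 -1.e+00]
```

Request:
{"method": "drive_tool", "body": {"commands": [{"wz": 0.145},{"wz": 0.145},{"wz": 0.145},{"dx": 0.03,"dy": -0.03},{"dx": 0.03,"dy": -0.03},{"dx": 0.03,"dy": -0.03},{"dx": 0.03,"dy": -0.03},{"dx": 0.03,"dy": -0.03},{"dx": 0.03,"dy": -0.03},{"dx": 0.03,"dy": -0.03},{"dx": 0.03,"dy": -0.03},{}]}}

```text
validation failed for argument at $.co...
```

Run:
```python
from h import *
s=cam("wrist");cv2.imwrite("pics/w1.png",s["color"][:,:,::-1]);import pickle;pickle.dump(s,open("w1.pkl","wb"))
print(r.get_state()["q"].round(2));go(.585,-.006,.25,0)
```

```text
[ 1.17  0.69 -0.19  1.57  0.16  0.9  -0.22]
shift [ 5.281e-01 -3.729e-01 -4.000e-04] yaw 0.4348 wz 0.4348 down err [-4.e-04  7.e-04 -1.e+00]
```

View pics/w1.png

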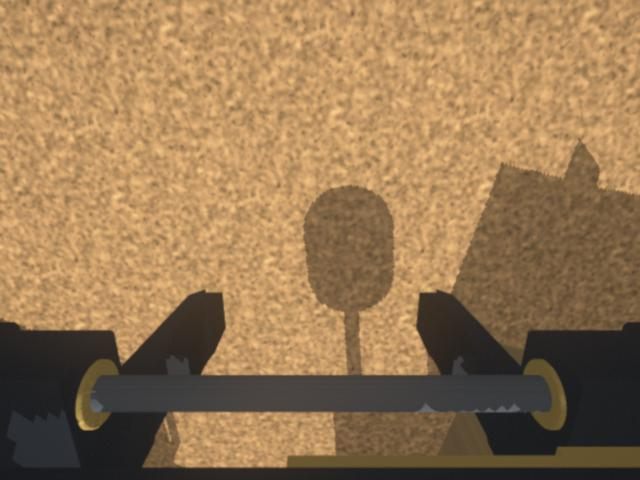

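Wrist view: only cork and shadows, with the fingers at the bottom; the move was refused, probably because of the empty row.

Request:
{"method": "drive_tool", "body": {"commands": [{"wz": 0.145},{"wz": 0.145},{"wz": 0.145},{"dx": 0.03,"dy": -0.03},{"dx": 0.03,"dy": -0.03},{"dx": 0.03,"dy": -0.03},{"dx": 0.03,"dy": -0.03},{"dx": 0.03,"dy": -0.03},{"dx": 0.03,"dy": -0.03},{"dx": 0.03,"dy": -0.03},{"dx": 0.03,"dy": -0.03},{"dx": 0}]}}

```text
validation failed for argument at $.co...
```

Run:
```python
from h import *
s=cam("wrist");cv2.imwrite("pics/w1.png",s["color"][:,:,::-1]);import pickle;pickle.dump(s,open("w1.pkl","wb"))
print(r.get_state()["clock"],r.get_state()["q"].round(2));go(.585,-.006,.25,0)
```

```text
0.3 [ 1.17  0.69 -0.19  1.57  0.16  0.9  -0.22]
shift [ 5.28e-01 -3.73e-01 -3.00e-04] yaw 0.4348 wz 0.4348 down err [-2.e-04  5.e-04 -1.e+00]
```

Request:
{"method": "drive_tool", "body": {"commands": [{"wx": 0,"wy": 0,"wz": 0.145,"dx": 0,"dy": 0,"dz": 0,"claw": 1},{"wx": 0,"wy": 0,"wz": 0.145,"dx": 0,"dy": 0,"dz": 0,"claw": 1},{"wx": 0,"wy": 0,"wz": 0.145,"dx": 0,"dy": 0,"dz": 0,"claw": 1},{"wx": 0,"wy": 0,"wz": 0,"dx": 0.03,"dy": -0.03,"dz": 0,"claw": 1},{"wx": 0,"wy": 0,"wz": 0,"dx": 0.03,"dy": -0.03,"dz": 0,"claw": 1},{"wx": 0,"wy": 0,"wz": 0,"dx": 0.03,"dy": -0.03,"dz": 0,"claw": 1},{"wx": 0,"wy": 0,"wz": 0,"dx": 0.03,"dy": -0.03,"dz": 0,"claw": 1},{"wx": 0,"wy": 0,"wz": 0,"dx": 0.03,"dy": -0.03,"dz": 0,"claw": 1},{"wx": 0,"wy": 0,"wz": 0,"dx": 0.03,"dy": -0.03,"dz": 0,"claw": 1},{"wx": 0,"wy": 0,"wz": 0,"dx": 0.03,"dy": -0.03,"dz": 0,"claw": 1},{"wx": 0,"wy": 0,"wz": 0,"dx": 0.03,"dy": -0.03,"dz": 0,"claw": 1},{"wx": 0,"wy": 0,"wz": 0,"dx": 0,"dy": 0,"dz": 0,"claw": 1}]}}

```text
clock: 1.5
tool_pos: [0.5094, -0.3194, 0.2497]
eef_rot: [1.0, 0.006, 0.002, -0.002]
contact_force: [0.1, 0.0, -0.5]
opening: 1.002
```

Run:
```python
from h import *
s=cam("wrist");cv2.imwrite("pics/w1.png",s["color"][:,:,::-1]);import pickle;pickle.dump(s,open("w1.pkl","wb"))
print(r.get_state()["clock"],r.get_state()["q"].round(2));go(.585,-.006,.25,0)
```

```text
1.55 [ 0.51  0.65 -0.03  1.65  0.02  0.84 -1.1 ]
shift [ 8.100e-02 -3.165e-01  3.000e-04] yaw 0.0071 wz 0.0071 down err [ 0.0016  0.002  -1.    ]
```

Request:
{"method": "drive_tool", "body": {"commands": [{"wx": 0,"wy": 0,"wz": 0,"dx": 0.01,"dy": -0.04,"dz": 0,"claw": 1},{"wx": 0,"wy": 0,"wz": 0,"dx": 0.01,"dy": -0.04,"dz": 0,"claw": 1},{"wx": 0,"wy": 0,"wz": 0,"dx": 0.01,"dy": -0.04,"dz": 0,"claw": 1},{"wx": 0,"wy": 0,"wz": 0,"dx": 0.01,"dy": -0.04,"dz": 0,"claw": 1},{"wx": 0,"wy": 0,"wz": 0,"dx": 0.01,"dy": -0.04,"dz": 0,"claw": 1},{"wx": 0,"wy": 0,"wz": 0,"dx": 0.01,"dy": -0.04,"dz": 0,"claw": 1},{"wx": 0,"wy": 0,"wz": 0,"dx": 0.01,"dy": -0.04,"dz": 0,"claw": 1},{"wx": 0,"wy": 0,"wz": 0,"dx": 0.01,"dy": -0.04,"dz": 0,"claw": 1},{"wx": 0,"wy": 0,"wz": 0,"dx": 0,"dy": 0,"dz": 0,"claw": 1},{"wx": 0,"wy": 0,"wz": 0,"dx": 0,"dy": 0,"dz": 0,"claw": 1}]}}

```text
clock: 2.55
tool_pos: [0.5832, -0.0074, 0.2496]
eef_rot: [1.0, 0.0, -0.0, 0.0]
contact_force: [0.9, -0.6, -0.8]
opening: 1.001
```

Run:
```python
from h import *
s=cam("wrist");cv2.imwrite("pics/w2.png",s["color"][:,:,::-1]);import pickle;pickle.dump(s,open("w2.pkl","wb"))
print(r.get_state()["clock"],r.get_state()["q"].round(2));go(.585,-.006,.25,0)
```

```text
2.6 [-0.07  0.63  0.01  1.7  -0.01  0.81 -1.63]
shift [ 0.002  -0.0031 -0.0004] yaw -0.0022 wz -0.0022 down err [-6.0e-04 -1.9e-03 -1.0e+00]
```

View pics/w2.png

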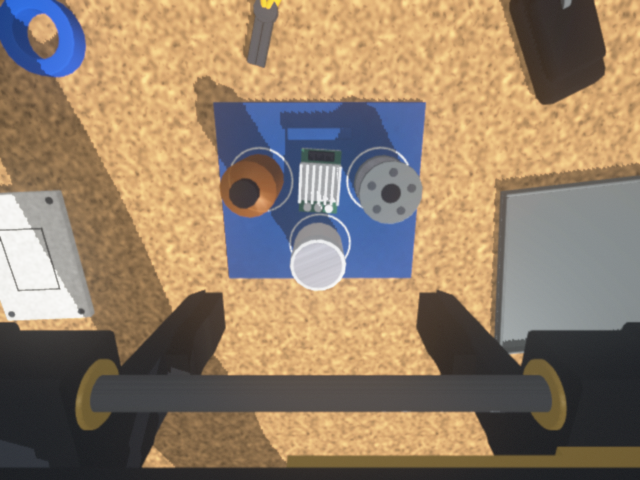

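Wrist view from 0.25 m: bottle cap (243,193), jar lid (318,265), spool top (389,192), module (320,182), with the mat corners clear. Tape, pliers and mouse lie outside the work area.

```bash
cat > meas.py <<'E'
from h import *
import pickle
s=pickle.load(open("w2.pkl","rb"));im=s["color"];g=cv2.cvtColor(im,cv2.COLOR_RGB2GRAY);h=cv2.cvtColor(im,cv2.COLOR_RGB2HSV)
o=cv2.cvtColor(im,cv2.COLOR_RGB2BGR)
m=(h[...,0]>100)&(h[...,0]<125)&(h[...,1]>120);m[:,:200]=0
hull=cv2.convexHull(blobs(m)[0]);q=cv2.approxPolyDP(hull,8,True)[:,0]
W=np.array([w(s,*p,.004) for p in q]);print("mat corners",q.tolist(),W.round(4).tolist(),"centre",((W.max(0)+W.min(0))/2).round(4))
for n,p,rad,z in(("jar",(318,265),.027,.064),("spool",(389,192),.029,.060),("cap",(243,193),.012,.092),("ringJ",(320,240),.034,.004),("ringS",(380,180),.034,.004),("ringB",(262,181),.034,.004)):
    zc=-(np.linalg.inv(s["c2w"])@np.append(np.append(w(s,*p,z),z),1))[2];rp=rad*s["fx"]/zc
    k=int(rp+16);x0,y0=p[0]-k,p[1]-k
    c=cv2.HoughCircles(cv2.resize(g[y0:y0+2*k,x0:x0+2*k],None,fx=4,fy=4,interpolation=cv2.INTER_CUBIC),cv2.HOUGH_GRADIENT,1,400,param1=120,param2=12,minRadius=int(4*rp*.93),maxRadius=int(4*rp*1.07))
    if c is None: print(n,"none");continue
    u,v,R_=c[0,0]/4;u+=x0-.4;v+=y0-.4;cv2.circle(o,(round(u),round(v)),round(R_),(0,255,0),1)
    print(n,(round(u,1),round(v,1)),"r",R_.round(1),"exp",round(rp,1),w(s,u,v,z).round(4))
m=(h[...,1]<70)&(h[...,2]>110);m2=np.zeros_like(m);m2[150:212,292:347]=m[150:212,292:347]
c=blobs(m2,100)[0];b=cv2.boxPoints(cv2.minAreaRect(c));print("heatsink",[ (p.round(1).tolist(),w(s,*p,.034).round(4).tolist()) for p in b])
cv2.polylines(o,[b.astype(int)],True,(0,0,255));cv2.polylines(o,[q],True,(0,255,255))
cv2.imwrite("pics/m2.png",cv2.resize(o[80:320,180:460],(700,600)))
E
python3 meas.py
```

```text
mat corners [[246, 103], [339, 103], [414, 216], [409, 276], [345, 276], [282, 221]] [[0.6803, 0.065], [0.6803, -0.0264], [0.5655, -0.1097], [0.4944, -0.1099], [0.4945, -0.0364], [0.56, 0.0336]] centre [ 0.5874 -0.0224]
jar (np.float32(317.5), np.float32(268.5)) r 29.3 exp 28.3 [ 0.5296 -0.0052]
spool (np.float32(378.2), np.float32(180.2)) r 32.3 exp 32.0 [ 0.6135 -0.0598]
cap none
ringJ (np.float32(319.2), np.float32(243.7)) r 29.0 exp 30.7 [ 0.5337 -0.0069]
ringS (np.float32(380.0), np.float32(180.7)) r 32.2 exp 32.4 [ 0.6038 -0.0708]
ringB (np.float32(260.5), np.float32(180.2)) r 32.4 exp 32.4 [0.6044 0.0547]
heatsink [([295.8999938964844, 210.39999389648438], [0.5793, 0.0162]), ([299.0, 161.1999969482422], [0.6274, 0.0123]), ([341.6000061035156, 163.89999389648438], [0.6249, -0.0283]), ([338.6000061035156, 213.10000610351562], [0.5765, -0.0262])]
```

View pics/m2.png

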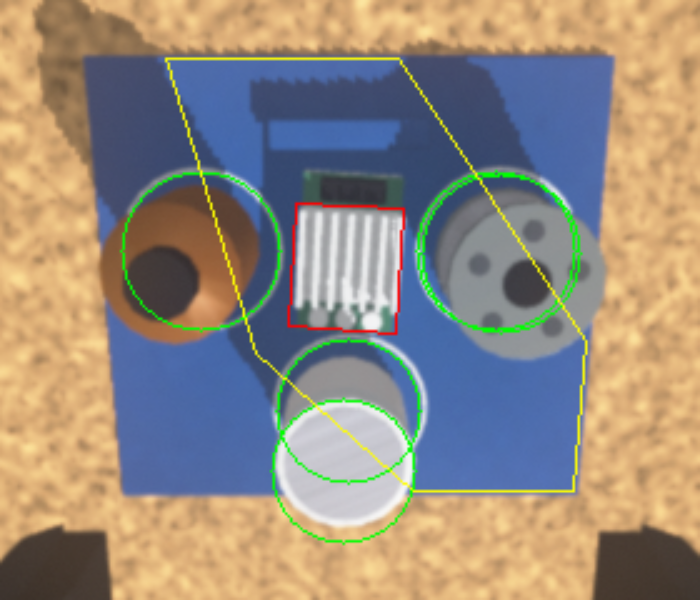

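Overlay: the Hough circles on the rings are good, but jar and spool went astray. By eye in this crop: jar lid centre (344,463), spool top (527,282), bottle shoulder about (173,270), cap about (159,284).

```bash
python3 - <<'E'
from h import *
import pickle
s=pickle.load(open("w2.pkl","rb"))
for n,p,z in(("jar",(344,463),.064),("ringJ",(351,415),.004),("spool",(527,282),.06),("bshould",(173,270),.07),("cap",(159,284),.092),("ridge",(333,135),.02),("hs c",(350,258),.034)):
    print(n,w(s,180+p[0]/2.5,80+p[1]/2.5,z).round(4))
for p in((85,57),(613,55),(575,491),(123,495)):print("matc",w(s,180+p[0]/2.5,80+p[1]/2.5,.004).round(4))
E
python3 - <<'E'
from h import *
import pickle
s=pickle.load(open("w1.pkl","rb"));h=cv2.cvtColor(s["color"],cv2.COLOR_RGB2HSV)
m=(h[...,1]<60)&(h[...,2]<200);m[320:]=0;c=blobs(m)[0];b=cv2.boxPoints(cv2.minAreaRect(c))
print([w(s,*p,.014).round(3).tolist() for p in b],b.round().tolist())
E
```

```text
jar [ 0.5329 -0.0054]
ringJ [ 0.531  -0.0082]
spool [ 0.6021 -0.0718]
bshould [0.6084 0.0542]
cap [0.6079 0.0547]
ridge [ 0.6517 -0.0012]
hs c [ 0.6064 -0.0077]
matc [0.6804 0.0964]
matc [ 0.6812 -0.1112]
matc [ 0.4939 -0.1111]
matc [0.4921 0.0965]
[[0.596, -0.202], [0.62, -0.438], [0.425, -0.482], [0.392, -0.204]] [[201.0, 114.0], [447.0, 90.0], [465.0, 279.0], [219.0, 303.0]]
```

Request:
{"method": "drive_tool", "body": {"commands": [{"wx": 0,"wy": 0,"wz": -0.143,"dx": 0,"dy": 0,"dz": 0,"claw": 1},{"wx": 0,"wy": 0,"wz": -0.143,"dx": 0,"dy": 0,"dz": 0,"claw": 1},{"wx": 0,"wy": 0,"wz": -0.143,"dx": 0,"dy": 0,"dz": 0,"claw": 1},{"wx": 0,"wy": 0,"wz": -0.143,"dx": 0,"dy": 0,"dz": 0,"claw": 1},{"wx": 0,"wy": 0,"wz": -0.143,"dx": 0,"dy": 0,"dz": 0,"claw": 1},{"wx": 0,"wy": 0,"wz": -0.143,"dx": 0,"dy": 0,"dz": 0,"claw": 1},{"wx": 0,"wy": 0,"wz": -0.143,"dx": 0,"dy": 0,"dz": 0,"claw": 1},{"wx": 0,"wy": 0,"wz": -0.143,"dx": 0,"dy": 0,"dz": 0,"claw": 1},{"wx": 0,"wy": 0,"wz": -0.143,"dx": 0,"dy": 0,"dz": 0,"claw": 1},{"wx": 0,"wy": 0,"wz": -0.143,"dx": 0,"dy": 0,"dz": 0,"claw": 1},{"wx": 0,"wy": 0,"wz": -0.143,"dx": 0,"dy": 0,"dz": 0,"claw": 1}]}}

```text
clock: 3.7
tool_pos: [0.5829, -0.0106, 0.2496]
eef_rot: [0.706, 0.708, -0.001, 0.001]
contact_force: [-0.5, 0.0, -0.5]
opening: 1.001
```

Request:
{"method": "drive_tool", "body": {"commands": [{"wx": 0,"wy": 0,"wz": 0,"dx": 0.03,"dy": 0.012,"dz": 0.035,"claw": 1},{"wx": 0,"wy": 0,"wz": 0,"dx": 0.03,"dy": 0.012,"dz": 0.035,"claw": 1},{"wx": 0,"wy": 0,"wz": 0,"dx": 0,"dy": 0,"dz": 0.02,"claw": 1},{"wx": 0,"wy": 0,"wz": 0,"dx": 0,"dy": 0,"dz": 0,"claw": 1}]}}

```text
clock: 4.1
tool_pos: [0.6052, 0.0503, 0.1567]
eef_rot: [0.707, 0.707, -0.003, -0.001]
contact_force: [0.2, -1.5, 0.5]
opening: 0.995
```

Run:
```python
from h import *
import pickle
s=cam("wrist");cv2.imwrite("pics/w3.png",s["color"][:,:,::-1]);pickle.dump(s,open("w3.pkl","wb"))
print(r.get_state()["tool_pos"],r.get_state()["q"].round(2));go(.608,.0545,.046,np.pi/2)
```

```text
[0.60630904 0.0497609  0.15854583] [ 0.06  0.8  -0.39  1.69  0.42  0.74 -0.54]
shift [0.0051 0.0021 0.1125] yaw 1.5696 wz -0.0012 down err [-0.0033 -0.003  -1.    ]
```

View pics/w3.png

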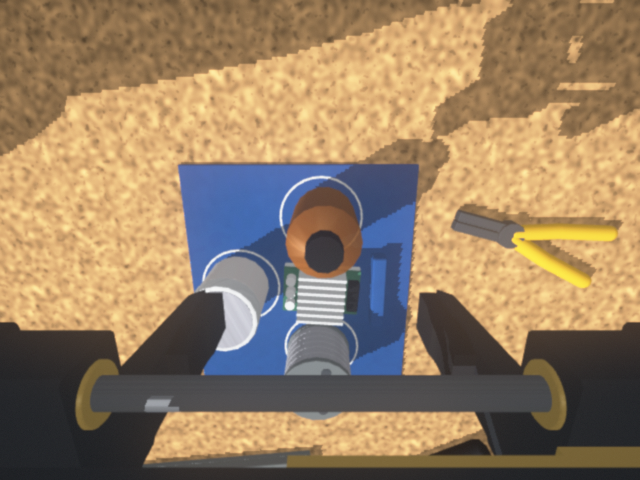

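Bottle cap at (324,252), body between the jaws (centre column 320), so the bottle sits about 2 mm off the jaws' centre as estimated. The spool has its flanges, and the ring around the bottle is visible.

Run:
```python
from h import *
import pickle
s=pickle.load(open("w3.pkl","rb"))
print("cap",w(s,324,254,.092),"ring",w(s,321,217,.004),"ringJ",w(s,241,286,.004), "ringS",w(s,321,345,.004))
go(.608,.0545,.046,np.pi/2)
```

```text
cap [0.60712726 0.05676344] ring [0.60486375 0.05528674] ringJ [ 0.53471438 -0.00745404] ringS [ 0.60490892 -0.06781157]
shift [0.0051 0.0021 0.1125] yaw 1.5696 wz -0.0012 down err [-0.0033 -0.003  -1.    ]
```

Request:
{"method": "drive_tool", "body": {"commands": [{"wx": 0,"wy": 0,"wz": 0,"dx": 0.005,"dy": 0.001,"dz": 0,"claw": 1},{"wx": 0,"wy": 0,"wz": 0,"dx": 0,"dy": 0,"dz": 0.028,"claw": 1},{"wx": 0,"wy": 0,"wz": 0,"dx": 0,"dy": 0,"dz": 0.028,"claw": 1},{"wx": 0,"wy": 0,"wz": 0,"dx": 0,"dy": 0,"dz": 0.028,"claw": 1},{"wx": 0,"wy": 0,"wz": 0,"dx": 0,"dy": 0,"dz": 0.026,"claw": 1},{"wx": 0,"wy": 0,"wz": 0,"dx": 0,"dy": 0,"dz": 0,"claw": 1}]}}

```text
clock: 4.75
tool_pos: [0.6071, 0.0565, 0.0484]
eef_rot: [0.707, 0.707, -0.002, -0.0]
contact_force: [-1.3, 1.3, 0.5]
opening: 1.001
```

Request:
{"method": "drive_tool", "body": {"commands": [{"wx": 0,"wy": 0,"wz": 0,"dx": 0,"dy": 0,"dz": 0,"claw": 0.65},{"wx": 0,"wy": 0,"wz": 0,"dx": 0,"dy": 0,"dz": 0,"claw": 0.5},{"wx": 0,"wy": 0,"wz": 0,"dx": 0,"dy": 0,"dz": 0,"claw": 0.4},{"wx": 0,"wy": 0,"wz": 0,"dx": 0,"dy": 0,"dz": 0,"claw": 0.3},{"wx": 0,"wy": 0,"wz": 0,"dx": 0,"dy": 0,"dz": 0,"claw": 0.3},{"wx": 0,"wy": 0,"wz": 0,"dx": 0,"dy": 0,"dz": 0,"claw": 0.3}], "grip_force": 20}}

```text
clock: 5.35
tool_pos: [0.608, 0.0581, 0.0504]
eef_rot: [0.706, 0.708, -0.0, 0.0]
contact_force: [-2.2, -0.2, 6.3]
opening: 0.559
```

Run:
```python
from h import *
st=r.get_state();print(st["clock"],st["tool_pos"],st["opening"],st["contact_force"]);go(.608,.0545,.046,np.pi/2)
```

```text
5.35 [0.60800932 0.05808181 0.05035067] 0.5591613710787445 [-2.19006066 -0.17990448  6.29611473]
shift [-0.0036 -0.      0.0044] yaw 1.5729 wz 0.0021 down err [-3.e-04 -4.e-04 -1.e+00]
```

Request:
{"method": "drive_tool", "body": {"commands": [{"wx": 0,"wy": 0,"wz": 0,"dx": 0,"dy": 0,"dz": -0.015,"claw": 0.3},{"wx": 0,"wy": 0,"wz": 0,"dx": 0,"dy": 0,"dz": -0.03,"claw": 0.3},{"wx": 0,"wy": 0,"wz": 0,"dx": 0,"dy": 0,"dz": -0.03,"claw": 0.3},{"wx": 0,"wy": 0,"wz": 0,"dx": 0,"dy": 0,"dz": -0.025,"claw": 0.3},{"wx": 0,"wy": 0,"wz": 0,"dx": -0.02,"dy": -0.005,"dz": 0,"claw": 0.3},{"wx": 0,"wy": 0,"wz": 0,"dx": -0.035,"dy": -0.0085,"dz": 0,"claw": 0.3},{"wx": 0,"wy": 0,"wz": 0,"dx": -0.04,"dy": -0.01,"dz": 0,"claw": 0.3},{"wx": 0,"wy": 0,"wz": 0,"dx": -0.04,"dy": -0.01,"dz": 0,"claw": 0.3},{"wx": 0,"wy": 0,"wz": 0,"dx": -0.04,"dy": -0.01,"dz": 0,"claw": 0.3},{"wx": 0,"wy": 0,"wz": 0,"dx": -0.04,"dy": -0.01,"dz": 0,"claw": 0.3},{"wx": 0,"wy": 0,"wz": 0,"dx": -0.04,"dy": -0.01,"dz": 0,"claw": 0.3},{"wx": 0,"wy": 0,"wz": 0,"dx": -0.035,"dy": -0.0085,"dz": 0,"claw": 0.3}]}}

```text
clock: 6.55
tool_pos: [0.5359, -0.2347, 0.1504]
eef_rot: [0.707, 0.707, -0.0, 0.0]
contact_force: [1.0, 0.7, -2.1]
opening: 0.56
```

Request:
{"method": "drive_tool", "body": {"commands": [{"wx": 0,"wy": 0,"wz": 0,"dx": -0.02,"dy": -0.005,"dz": 0,"claw": 0.3},{"wx": 0,"wy": 0,"wz": 0,"dx": -0.01,"dy": -0.003,"dz": 0,"claw": 0.3},{"wx": 0,"wy": 0,"wz": 0,"dx": 0,"dy": 0,"dz": 0.03,"claw": 0.3},{"wx": 0,"wy": 0,"wz": 0,"dx": 0,"dy": 0,"dz": 0.03,"claw": 0.3},{"wx": 0,"wy": 0,"wz": 0,"dx": 0,"dy": 0,"dz": 0.02,"claw": 0.3},{"wx": 0,"wy": 0,"wz": 0,"dx": 0,"dy": 0,"dz": 0,"claw": 0.3},{"wx": 0,"wy": 0,"wz": 0,"dx": 0,"dy": 0,"dz": 0,"claw": 0.3}]}}

```text
clock: 7.25
tool_pos: [0.5296, -0.261, 0.0703]
eef_rot: [0.706, 0.708, 0.0, 0.0]
contact_force: [-0.0, 1.0, -0.7]
opening: 0.562
```

Run:
```python
from h import *
s=cam("scene");cv2.imwrite("pics/s1.png",cv2.resize(s["color"][200:420,120:420,::-1],(750,550)))
st=r.get_state();print(st["clock"],st["tool_pos"],st["opening"],st["contact_force"]);go(.528,-.264,.050,np.pi/2)
```

```text
7.3 [ 0.53009743 -0.26138697  0.07092631] 0.5638430120485296 [ 0.33783738  0.57982196 -2.34223286]
shift [-0.0026 -0.0021  0.0209] yaw 1.5738 wz 0.003 down err [ 0.002 -0.    -1.   ]
```

View pics/s1.png

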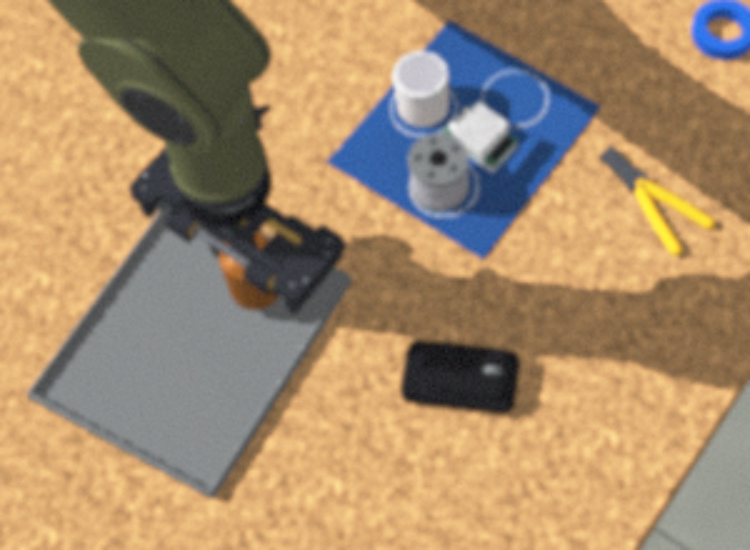

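Bottle hangs upright over the tray's left half and the rest is untouched. Lowering.

Request:
{"method": "drive_tool", "body": {"commands": [{"wx": 0,"wy": 0,"wz": 0,"dx": 0,"dy": 0,"dz": 0.012,"claw": 0.3},{"wx": 0,"wy": 0,"wz": 0,"dx": 0,"dy": 0,"dz": 0.005,"claw": 0.3},{"wx": 0,"wy": 0,"wz": 0,"dx": 0,"dy": 0,"dz": 0.003,"claw": 0.3},{"wx": 0,"wy": 0,"wz": 0,"dx": 0,"dy": 0,"dz": 0,"claw": 0.3},{"wx": 0,"wy": 0,"wz": 0,"dx": 0,"dy": 0,"dz": 0,"claw": 0.3}]}}

```text
clock: 7.8
tool_pos: [0.5287, -0.262, 0.0503]
eef_rot: [0.706, 0.708, -0.0, 0.0]
contact_force: [-2.0, 0.5, 5.3]
opening: 0.562
```

Request:
{"method": "drive_tool", "body": {"commands": [{"wx": 0,"wy": 0,"wz": 0,"dx": 0,"dy": 0,"dz": 0,"claw": 0.65},{"wx": 0,"wy": 0,"wz": 0,"dx": 0,"dy": 0,"dz": 0,"claw": 0.9},{"wx": 0,"wy": 0,"wz": 0,"dx": 0,"dy": 0,"dz": 0,"claw": 1},{"wx": 0,"wy": 0,"wz": 0,"dx": 0,"dy": 0,"dz": 0,"claw": 1},{"wx": 0,"wy": 0,"wz": 0,"dx": 0,"dy": 0,"dz": -0.03,"claw": 1},{"wx": 0,"wy": 0,"wz": 0,"dx": 0,"dy": 0,"dz": -0.04,"claw": 1},{"wx": 0,"wy": 0,"wz": 0,"dx": 0,"dy": 0,"dz": -0.03,"claw": 1},{"wx": 0,"wy": 0,"wz": 0,"dx": 0.038,"dy": 0.0146,"dz": 0,"claw": 1},{"wx": 0,"wy": 0,"wz": 0,"dx": 0.038,"dy": 0.0146,"dz": 0,"claw": 1},{"wx": 0,"wy": 0,"wz": 0,"dx": 0.038,"dy": 0.0146,"dz": 0,"claw": 1},{"wx": 0,"wy": 0,"wz": 0,"dx": 0.038,"dy": 0.0146,"dz": 0,"claw": 1},{"wx": 0,"wy": 0,"wz": 0,"dx": 0.038,"dy": 0.0146,"dz": 0,"claw": 1}]}}

```text
clock: 9.0
tool_pos: [0.602, -0.0704, 0.1497]
eef_rot: [0.706, 0.708, -0.0, 0.0]
contact_force: [1.1, -0.3, 0.4]
opening: 0.999
```

Request:
{"method": "drive_tool", "body": {"commands": [{"wx": 0,"wy": 0,"wz": 0,"dx": 0,"dy": 0,"dz": 0,"claw": 1},{"wx": 0,"wy": 0,"wz": 0,"dx": 0,"dy": 0,"dz": 0,"claw": 1}]}}

```text
clock: 9.2
tool_pos: [0.6017, -0.0705, 0.1496]
eef_rot: [0.705, 0.709, 0.0, -0.0]
contact_force: [-0.2, -1.2, -0.5]
opening: 0.997
```

Run:
```python
from h import *
import pickle
s=cam("wrist");cv2.imwrite("pics/w4.png",s["color"][:,:,::-1]);pickle.dump(s,open("w4.pkl","wb"))
st=r.get_state();print(st["tool_pos"],st["q"].round(2));go(.602,-.0715,.026,np.pi/2)
```

```text
[ 0.60117561 -0.07254914  0.14945638] [ 0.27  0.82 -0.41  1.71  0.46  0.72 -0.37]
shift [0.0012 0.0009 0.1235] yaw 1.5728 wz 0.002 down err [-8.0e-04 -1.1e-03 -1.0e+00]
```

View pics/w4.png

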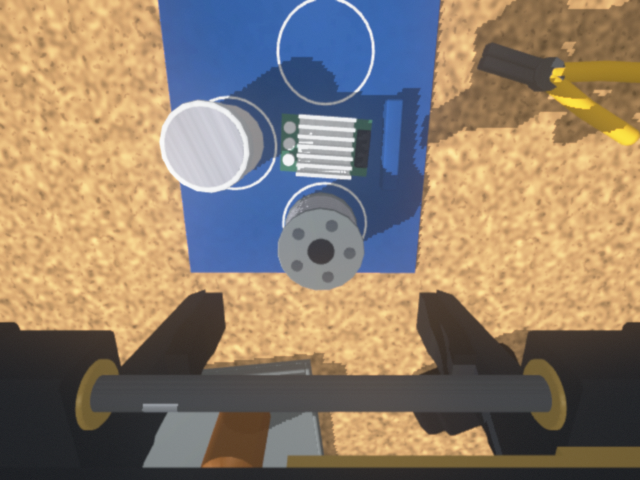

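Spool centre (321,249) sits right in the jaw plane. Jar lid (205,146), module heatsink (327,147); the bottle stands in the tray below.

Run:
```python
from h import *
import pickle
s=pickle.load(open("w4.pkl","rb"))
for n,p,z in(("spool",(321,249.5),.06),("jar",(205,146),.064),("hs",(327,147),.034),("ringS",(325,222),.004),("ringB",(326,51),.004),("m board L",(281,145),.015),("m R",(372,148),.015)):print(n,w(s,*p,z).round(4))
```

```text
spool [ 0.6023 -0.0702]
jar [ 0.5335 -0.0039]
hs [ 0.606  -0.0064]
ringS [ 0.6056 -0.0672]
ringB [0.6052 0.0561]
m board L [ 0.5732 -0.0066]
m R [ 0.6389 -0.0084]
```

Request:
{"method": "drive_tool", "body": {"commands": [{"wx": 0,"wy": 0,"wz": 0,"dx": 0.001,"dy": 0.001,"dz": 0.03,"claw": 1},{"wx": 0,"wy": 0,"wz": 0,"dx": 0,"dy": 0,"dz": 0.035,"claw": 1},{"wx": 0,"wy": 0,"wz": 0,"dx": 0,"dy": 0,"dz": 0.035,"claw": 1},{"wx": 0,"wy": 0,"wz": 0,"dx": 0,"dy": 0,"dz": 0.022,"claw": 1},{"wx": 0,"wy": 0,"wz": 0,"dx": 0,"dy": 0,"dz": 0,"claw": 1},{"wx": 0,"wy": 0,"wz": 0,"dx": 0,"dy": 0,"dz": 0,"claw": 0.75},{"wx": 0,"wy": 0,"wz": 0,"dx": 0,"dy": 0,"dz": 0,"claw": 0.6},{"wx": 0,"wy": 0,"wz": 0,"dx": 0,"dy": 0,"dz": 0,"claw": 0.4},{"wx": 0,"wy": 0,"wz": 0,"dx": 0,"dy": 0,"dz": 0,"claw": 0.4},{"wx": 0,"wy": 0,"wz": 0,"dx": 0,"dy": 0,"dz": 0,"claw": 0.4}], "grip_force": 25}}

```text
clock: 10.25
tool_pos: [0.6026, -0.0712, 0.0288]
eef_rot: [0.707, 0.708, -0.0, 0.0]
contact_force: [-2.7, -1.6, 5.6]
opening: 0.65
```

Run:
```python
from h import *
for i in range(1):
  st=r.get_state();print(st["clock"],st["tool_pos"],st["opening"],st["contact_force"],st["moment"])
```

```text
10.25 [ 0.60258007 -0.07120218  0.02882032] 0.650367850481017 [-2.71940314 -1.64470837  5.60963519] [-0.12855934  0.42297501 -0.01024823]
```

Request:
{"method": "drive_tool", "body": {"commands": [{"wx": 0,"wy": 0,"wz": 0,"dx": 0,"dy": 0,"dz": -0.015,"claw": 0.4},{"wx": 0,"wy": 0,"wz": 0,"dx": 0,"dy": 0,"dz": -0.035,"claw": 0.4},{"wx": 0,"wy": 0,"wz": 0,"dx": 0,"dy": 0,"dz": -0.04,"claw": 0.4},{"wx": 0,"wy": 0,"wz": 0,"dx": 0,"dy": 0,"dz": -0.03,"claw": 0.4},{"wx": 0,"wy": 0,"wz": 0,"dx": -0.02,"dy": -0.005,"dz": 0,"claw": 0.4},{"wx": 0,"wy": 0,"wz": 0,"dx": -0.035,"dy": -0.0085,"dz": 0,"claw": 0.4},{"wx": 0,"wy": 0,"wz": 0,"dx": -0.04,"dy": -0.01,"dz": 0,"claw": 0.4},{"wx": 0,"wy": 0,"wz": 0,"dx": -0.04,"dy": -0.01,"dz": 0,"claw": 0.4},{"wx": 0,"wy": 0,"wz": 0,"dx": -0.04,"dy": -0.01,"dz": 0,"claw": 0.4},{"wx": 0,"wy": 0,"wz": 0,"dx": -0.04,"dy": -0.01,"dz": 0,"claw": 0.4},{"wx": 0,"wy": 0,"wz": 0,"dx": -0.04,"dy": -0.01,"dz": 0,"claw": 0.4},{"wx": 0,"wy": 0,"wz": 0,"dx": -0.035,"dy": -0.0085,"dz": 0,"claw": 0.4}]}}

```text
clock: 11.45
tool_pos: [0.5298, -0.3636, 0.1484]
eef_rot: [0.707, 0.707, -0.0, 0.0]
contact_force: [0.0, -0.4, -2.3]
opening: 0.652
```

Request:
{"method": "drive_tool", "body": {"commands": [{"wx": 0,"wy": 0,"wz": 0,"dx": -0.02,"dy": -0.005,"dz": 0,"claw": 0.4},{"wx": 0,"wy": 0,"wz": 0,"dx": -0.012,"dy": -0.003,"dz": 0,"claw": 0.4},{"wx": 0,"wy": 0,"wz": 0,"dx": 0,"dy": 0,"dz": 0.03,"claw": 0.4},{"wx": 0,"wy": 0,"wz": 0,"dx": 0,"dy": 0,"dz": 0.04,"claw": 0.4},{"wx": 0,"wy": 0,"wz": 0,"dx": 0,"dy": 0,"dz": 0.035,"claw": 0.4},{"wx": 0,"wy": 0,"wz": 0,"dx": 0,"dy": 0,"dz": 0,"claw": 0.4},{"wx": 0,"wy": 0,"wz": 0,"dx": 0,"dy": 0,"dz": 0,"claw": 0.4}]}}

```text
clock: 12.15
tool_pos: [0.5239, -0.392, 0.0433]
eef_rot: [0.706, 0.708, 0.0, -0.0]
contact_force: [0.4, -0.5, -1.5]
opening: 0.654
```

Request:
{"method": "drive_tool", "body": {"commands": [{"wx": 0,"wy": 0,"wz": 0,"dx": 0,"dy": 0,"dz": 0.008,"claw": 0.4},{"wx": 0,"wy": 0,"wz": 0,"dx": 0,"dy": 0,"dz": 0.004,"claw": 0.4},{"wx": 0,"wy": 0,"wz": 0,"dx": 0,"dy": 0,"dz": 0.003,"claw": 0.4},{"wx": 0,"wy": 0,"wz": 0,"dx": 0,"dy": 0,"dz": 0,"claw": 0.4}]}}

```text
clock: 12.55
tool_pos: [0.5237, -0.3934, 0.0288]
eef_rot: [0.706, 0.708, 0.0, 0.001]
contact_force: [-0.4, 0.3, 2.4]
opening: 0.653
```

Request:
{"method": "drive_tool", "body": {"commands": [{"wx": 0,"wy": 0,"wz": 0,"dx": 0,"dy": 0,"dz": 0,"claw": 0.7},{"wx": 0,"wy": 0,"wz": 0,"dx": 0,"dy": 0,"dz": 0,"claw": 0.9},{"wx": 0,"wy": 0,"wz": 0,"dx": 0,"dy": 0,"dz": 0,"claw": 1},{"wx": 0,"wy": 0,"wz": 0,"dx": 0,"dy": 0,"dz": 0,"claw": 1}]}}

```text
clock: 12.95
tool_pos: [0.5233, -0.3931, 0.0278]
eef_rot: [0.706, 0.708, 0.0, 0.0]
contact_force: [0.1, 0.8, -0.3]
opening: 0.946
```

Request:
{"method": "drive_tool", "body": {"commands": [{"wx": 0,"wy": 0,"wz": 0,"dx": 0,"dy": 0,"dz": -0.03,"claw": 1},{"wx": 0,"wy": 0,"wz": 0,"dx": 0,"dy": 0,"dz": -0.05,"claw": 1},{"wx": 0,"wy": 0,"wz": 0,"dx": 0,"dy": 0,"dz": -0.05,"claw": 1},{"wx": 0,"wy": 0,"wz": 0,"dx": 0.043,"dy": 0.001,"dz": 0,"claw": 1},{"wx": 0,"wy": 0,"wz": 0,"dx": 0.043,"dy": 0.001,"dz": 0,"claw": 1},{"wx": 0,"wy": 0,"wz": 0,"dx": 0.043,"dy": 0.001,"dz": 0,"claw": 1},{"wx": 0,"wy": 0,"wz": 0,"dx": 0.043,"dy": 0.001,"dz": 0,"claw": 1},{"wx": 0,"wy": 0,"wz": 0,"dx": 0.043,"dy": 0.001,"dz": 0,"claw": 1},{"wx": 0,"wy": 0,"wz": 0,"dx": 0.043,"dy": 0.001,"dz": 0,"claw": 1},{"wx": 0,"wy": 0,"wz": 0,"dx": 0.043,"dy": 0.001,"dz": 0,"claw": 1},{"wx": 0,"wy": 0,"wz": 0,"dx": 0.043,"dy": 0.001,"dz": 0,"claw": 1},{"wx": 0,"wy": 0,"wz": 0,"dx": 0.043,"dy": 0.001,"dz": 0,"claw": 1}]}}

```text
clock: 14.15
tool_pos: [0.5314, -0.0043, 0.1579]
eef_rot: [0.706, 0.708, 0.0, 0.0]
contact_force: [-0.1, 0.2, 0.4]
opening: 0.999
```

Request:
{"method": "drive_tool", "body": {"commands": [{"wx": 0,"wy": 0,"wz": 0.143,"dx": 0,"dy": 0,"dz": 0,"claw": 1},{"wx": 0,"wy": 0,"wz": 0.143,"dx": 0,"dy": 0,"dz": 0,"claw": 1},{"wx": 0,"wy": 0,"wz": 0.143,"dx": 0,"dy": 0,"dz": 0,"claw": 1},{"wx": 0,"wy": 0,"wz": 0.143,"dx": 0,"dy": 0,"dz": 0,"claw": 1},{"wx": 0,"wy": 0,"wz": 0.143,"dx": 0,"dy": 0,"dz": 0,"claw": 1},{"wx": 0,"wy": 0,"wz": 0.143,"dx": 0,"dy": 0,"dz": 0,"claw": 1},{"wx": 0,"wy": 0,"wz": 0.143,"dx": 0,"dy": 0,"dz": 0,"claw": 1},{"wx": 0,"wy": 0,"wz": 0.143,"dx": 0,"dy": 0,"dz": 0,"claw": 1},{"wx": 0,"wy": 0,"wz": 0.143,"dx": 0,"dy": 0,"dz": 0,"claw": 1},{"wx": 0,"wy": 0,"wz": 0.143,"dx": 0,"dy": 0,"dz": 0,"claw": 1},{"wx": 0,"wy": 0,"wz": 0.143,"dx": 0,"dy": 0,"dz": 0,"claw": 1},{"wx": 0,"wy": 0,"wz": 0,"dx": 0,"dy": 0,"dz": 0,"claw": 1}]}}

```text
clock: 15.35
tool_pos: [0.5315, -0.0057, 0.1578]
eef_rot: [1.0, -0.0, 0.0, 0.0]
contact_force: [0.2, -0.1, 0.4]
opening: 0.999
```

Run:
```python
from h import *
import pickle
s=cam("wrist");cv2.imwrite("pics/w5.png",s["color"][:,:,::-1]);pickle.dump(s,open("w5.pkl","wb"))
st=r.get_state();print(st["tool_pos"],st["q"].round(2));go(.5335,-.005,.028,0)
```

```text
[ 0.53143517 -0.00573301  0.15775058] [-0.1   0.71  0.04  1.94 -0.05  0.5  -1.59]
shift [ 0.0021 -0.0008  0.1298] yaw 0.0032 wz 0.0032 down err [ 1.e-04 -3.e-04 -1.e+00]
```

View pics/w5.png

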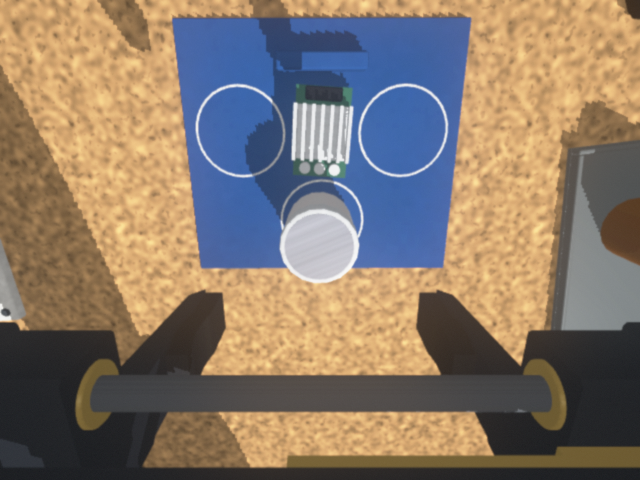

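Jar lid (319.5,246) lies centred between the jaws. The vacated rings are empty and the module is untouched.

Request:
{"method": "drive_tool", "body": {"commands": [{"wx": 0,"wy": 0,"wz": 0,"dx": 0.003,"dy": -0.0005,"dz": 0.03,"claw": 1},{"wx": 0,"wy": 0,"wz": 0,"dx": 0,"dy": 0,"dz": 0.04,"claw": 1},{"wx": 0,"wy": 0,"wz": 0,"dx": 0,"dy": 0,"dz": 0.04,"claw": 1},{"wx": 0,"wy": 0,"wz": 0,"dx": 0,"dy": 0,"dz": 0.016,"claw": 1},{"wx": 0,"wy": 0,"wz": 0,"dx": 0,"dy": 0,"dz": 0,"claw": 1},{"wx": 0,"wy": 0,"wz": 0,"dx": 0,"dy": 0,"dz": 0,"claw": 0.75},{"wx": 0,"wy": 0,"wz": 0,"dx": 0,"dy": 0,"dz": 0,"claw": 0.6},{"wx": 0,"wy": 0,"wz": 0,"dx": 0,"dy": 0,"dz": 0,"claw": 0.4},{"wx": 0,"wy": 0,"wz": 0,"dx": 0,"dy": 0,"dz": 0,"claw": 0.4},{"wx": 0,"wy": 0,"wz": 0,"dx": 0,"dy": 0,"dz": 0,"claw": 0.4},{"wx": 0,"wy": 0,"wz": 0,"dx": 0,"dy": 0,"dz": 0,"claw": 0.4}], "grip_force": 20}}

```text
clock: 16.5
tool_pos: [0.5349, -0.0054, 0.0325]
eef_rot: [1.0, 0.0, 0.001, -0.0]
contact_force: [-0.6, 0.0, 5.9]
opening: 0.607
```

Run:
```python
from h import *
import pickle
st=r.get_state();print(st["clock"],st["tool_pos"],st["opening"],st["contact_force"],st["moment"])
s=pickle.load(open("w5.pkl","rb"))
for n,p,z in(("jar",(319.5,246),.064),("ringJ",(321.5,222),.004),("ringB",(240.5,130.5),.004),("ringS",(403,130.5),.004)):print(n,w(s,*p,z).round(4))
im=s["color"].astype(int);h=cv2.cvtColor(s["color"],cv2.COLOR_RGB2HSV)
m=np.zeros(h.shape[:2],bool);m[80:180,286:360]=((h[...,1]<110)|(h[...,0]<95)&(h[...,0]>40))[80:180,286:360]
m[178:]=0
c=blobs(m,100)[0];a=cv2.minAreaRect(c);b=cv2.boxPoints(a);print(a,[w(s,*p,.015).round(4).tolist() for p in b])
```

```text
16.5 [ 0.53493522 -0.00537557  0.03251214] 0.6073743105322372 [-0.64241506  0.04909881  5.86576729] [0.17114334 0.14294524 0.00297315]
jar [ 0.5335 -0.0055]
ringJ [ 0.5332 -0.0071]
ringB [0.6057 0.0547]
ringS [ 0.6057 -0.0693]
((321.06634521484375, 130.9825897216797), (61.52147674560547, 91.0240249633789), 3.7313973903656006) [[0.574, 0.0189], [0.6378, 0.0129], [0.6352, -0.0305], [0.5709, -0.0279]]
```

Request:
{"method": "drive_tool", "body": {"commands": [{"wx": 0,"wy": 0,"wz": 0,"dx": 0,"dy": 0,"dz": -0.015,"claw": 0.4},{"wx": 0,"wy": 0,"wz": 0,"dx": 0,"dy": 0,"dz": -0.035,"claw": 0.4},{"wx": 0,"wy": 0,"wz": 0,"dx": 0,"dy": 0,"dz": -0.04,"claw": 0.4},{"wx": 0,"wy": 0,"wz": 0,"dx": 0,"dy": 0,"dz": -0.03,"claw": 0.4},{"wx": 0,"wy": 0,"wz": 0,"dx": -0.005,"dy": 0.02,"dz": 0,"claw": 0.4},{"wx": 0,"wy": 0,"wz": 0,"dx": -0.0085,"dy": 0.035,"dz": 0,"claw": 0.4},{"wx": 0,"wy": 0,"wz": 0,"dx": -0.01,"dy": 0.04,"dz": 0,"claw": 0.4},{"wx": 0,"wy": 0,"wz": 0,"dx": -0.01,"dy": 0.04,"dz": 0,"claw": 0.4},{"wx": 0,"wy": 0,"wz": 0,"dx": -0.01,"dy": 0.04,"dz": 0,"claw": 0.4},{"wx": 0,"wy": 0,"wz": 0,"dx": -0.01,"dy": 0.04,"dz": 0,"claw": 0.4},{"wx": 0,"wy": 0,"wz": 0,"dx": -0.01,"dy": 0.04,"dz": 0,"claw": 0.4},{"wx": 0,"wy": 0,"wz": 0,"dx": -0.0085,"dy": 0.035,"dz": 0,"claw": 0.4}]}}

```text
clock: 17.7
tool_pos: [0.4608, -0.2979, 0.1524]
eef_rot: [1.0, -0.001, -0.0, 0.0]
contact_force: [0.3, 0.0, -2.6]
opening: 0.61
```

Request:
{"method": "drive_tool", "body": {"commands": [{"wx": 0,"wy": 0,"wz": 0,"dx": -0.005,"dy": 0.02,"dz": 0,"claw": 0.4},{"wx": 0,"wy": 0,"wz": 0,"dx": -0.003,"dy": 0.012,"dz": 0,"claw": 0.4},{"wx": 0,"wy": 0,"wz": 0,"dx": 0,"dy": 0,"dz": 0.03,"claw": 0.4},{"wx": 0,"wy": 0,"wz": 0,"dx": 0,"dy": 0,"dz": 0.04,"claw": 0.4},{"wx": 0,"wy": 0,"wz": 0,"dx": 0,"dy": 0,"dz": 0.035,"claw": 0.4},{"wx": 0,"wy": 0,"wz": 0,"dx": 0,"dy": 0,"dz": 0,"claw": 0.4},{"wx": 0,"wy": 0,"wz": 0,"dx": 0,"dy": 0,"dz": 0,"claw": 0.4}]}}

```text
clock: 18.4
tool_pos: [0.4546, -0.3267, 0.0472]
eef_rot: [1.0, 0.0, -0.0, -0.0]
contact_force: [0.0, 0.4, -1.9]
opening: 0.603
```

Run:
```python
from h import *
s=cam("scene");cv2.imwrite("pics/s2.png",cv2.resize(s["color"][200:420,120:420,::-1],(750,550)))
st=r.get_state();print(st["clock"],st["tool_pos"],st["opening"],st["contact_force"]);go(.455,-.327,.0325,0)
```

```text
18.45 [ 0.45528058 -0.3274509   0.04816773] 0.6092005982998433 [-0.30768621  0.36096173 -1.93971459]
shift [-0.0003 -0.0005  0.0157] yaw 0.0006 wz 0.0006 down err [ 1.5e-03 -7.0e-04 -1.0e+00]
```

View pics/s2.png

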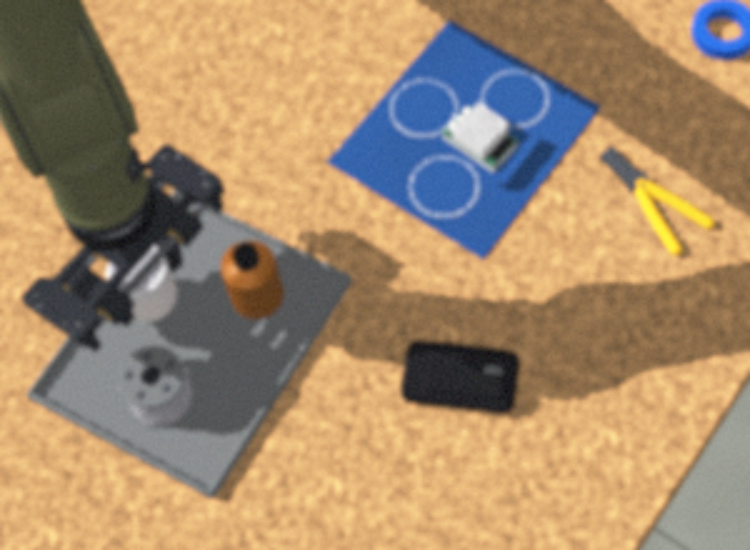

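Bottle and spool stand upright in the tray, the jar hangs above its slot, and the module is alone on the mat. Lowering the jar.

Request:
{"method": "drive_tool", "body": {"commands": [{"wx": 0,"wy": 0,"wz": 0,"dx": 0,"dy": 0,"dz": 0.008,"claw": 0.4},{"wx": 0,"wy": 0,"wz": 0,"dx": 0,"dy": 0,"dz": 0.004,"claw": 0.4},{"wx": 0,"wy": 0,"wz": 0,"dx": 0,"dy": 0,"dz": 0.003,"claw": 0.4},{"wx": 0,"wy": 0,"wz": 0,"dx": 0,"dy": 0,"dz": 0,"claw": 0.4},{"wx": 0,"wy": 0,"wz": 0,"dx": 0,"dy": 0,"dz": 0,"claw": 0.4}]}}

```text
clock: 18.95
tool_pos: [0.4547, -0.3277, 0.0325]
eef_rot: [1.0, -0.0, 0.0, 0.0]
contact_force: [-0.5, 1.3, 4.6]
opening: 0.605
```

Request:
{"method": "drive_tool", "body": {"commands": [{"wx": 0,"wy": 0,"wz": 0,"dx": 0,"dy": 0,"dz": 0,"claw": 0.7},{"wx": 0,"wy": 0,"wz": 0,"dx": 0,"dy": 0,"dz": 0,"claw": 0.9},{"wx": 0,"wy": 0,"wz": 0,"dx": 0,"dy": 0,"dz": 0,"claw": 1},{"wx": 0,"wy": 0,"wz": 0,"dx": 0,"dy": 0,"dz": 0,"claw": 1},{"wx": 0,"wy": 0,"wz": 0,"dx": 0,"dy": 0,"dz": 0,"claw": 1}]}}

```text
clock: 19.45
tool_pos: [0.4543, -0.3275, 0.0316]
eef_rot: [1.0, -0.0, -0.0, -0.0]
contact_force: [0.1, 0.0, -0.5]
opening: 0.996
```

Request:
{"method": "drive_tool", "body": {"commands": [{"wx": 0,"wy": 0,"wz": 0,"dx": 0,"dy": 0,"dz": -0.03,"claw": 1},{"wx": 0,"wy": 0,"wz": 0,"dx": 0,"dy": 0,"dz": -0.05,"claw": 1},{"wx": 0,"wy": 0,"wz": 0,"dx": 0,"dy": 0,"dz": -0.05,"claw": 1},{"wx": 0,"wy": 0,"wz": 0,"dx": 0.019,"dy": -0.04,"dz": 0,"claw": 1},{"wx": 0,"wy": 0,"wz": 0,"dx": 0.019,"dy": -0.04,"dz": 0,"claw": 1},{"wx": 0,"wy": 0,"wz": 0,"dx": 0.019,"dy": -0.04,"dz": 0,"claw": 1},{"wx": 0,"wy": 0,"wz": 0,"dx": 0.019,"dy": -0.04,"dz": 0,"claw": 1},{"wx": 0,"wy": 0,"wz": 0,"dx": 0.019,"dy": -0.04,"dz": 0,"claw": 1},{"wx": 0,"wy": 0,"wz": 0,"dx": 0.019,"dy": -0.04,"dz": 0,"claw": 1},{"wx": 0,"wy": 0,"wz": 0,"dx": 0.019,"dy": -0.04,"dz": 0,"claw": 1},{"wx": 0,"wy": 0,"wz": 0,"dx": 0.019,"dy": -0.04,"dz": 0,"claw": 1}]}}

```text
clock: 20.55
tool_pos: [0.6068, -0.0058, 0.1617]
eef_rot: [1.0, -0.0, -0.0, 0.0]
contact_force: [0.6, 0.0, -0.5]
opening: 1.003
```

Request:
{"method": "drive_tool", "body": {"commands": [{"wx": 0,"wy": 0,"wz": 0,"dx": 0,"dy": 0,"dz": 0.03,"claw": 1},{"wx": 0,"wy": 0,"wz": 0,"dx": 0,"dy": 0,"dz": 0.02,"claw": 1},{"wx": 0,"wy": 0,"wz": 0,"dx": 0,"dy": 0,"dz": 0,"claw": 1},{"wx": 0,"wy": 0,"wz": 0,"dx": 0,"dy": 0,"dz": 0,"claw": 1}]}}

```text
clock: 20.95
tool_pos: [0.6062, -0.0079, 0.1118]
eef_rot: [1.0, -0.0, -0.0, 0.0]
contact_force: [0.5, -0.2, -0.2]
opening: 0.998
```

Run:
```python
from h import *
import pickle
s=cam("wrist");cv2.imwrite("pics/w6.png",s["color"][:,:,::-1]);pickle.dump(s,open("w6.pkl","wb"))
st=r.get_state();print(st["tool_pos"],st["clock"]);go(.605,-.007,.026,0)
```

```text
[ 0.60685389 -0.0080293   0.11252605] 21.0
shift [-0.002  -0.0011  0.0865] yaw -0.001 wz -0.001 down err [ 1.1e-03 -3.0e-04 -1.0e+00]
```

View pics/w6.png

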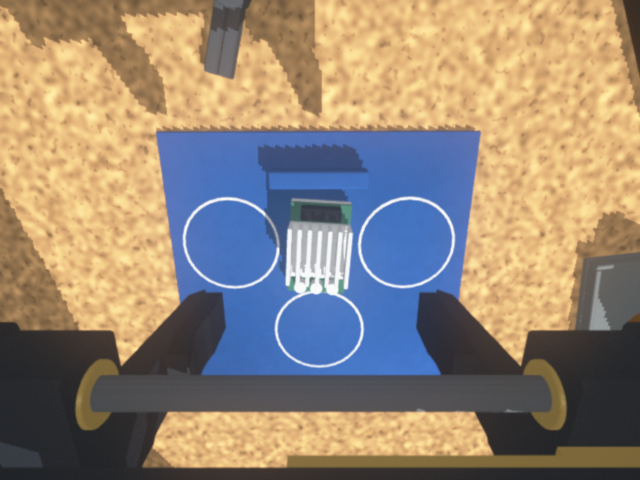

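Module alone on the mat at (320,246), slightly rotated; all rings are empty. Now measuring its yaw from the fin lines.

Run:
```python
from h import *
import pickle
for f,box in(("w5",(95,165,288,356)),("w6",(215,285,284,356))):
    s=pickle.load(open(f+".pkl","rb"));y0,y1,x0,x1=box;g=cv2.cvtColor(s["color"],cv2.COLOR_RGB2GRAY)[y0:y1,x0:x1]
    L=cv2.createLineSegmentDetector().detect(cv2.resize(g,None,fx=4,fy=4,interpolation=cv2.INTER_CUBIC))[0][:,0]/4
    out=[]
    for a in L:
        A=w(s,a[0]+x0,a[1]+y0,.034);B=w(s,a[2]+x0,a[3]+y0,.034)
        if A[0]>B[0]:A,B=B,A
        l=np.linalg.norm(B-A);t=np.arctan2(*(B-A)[::-1])
        if l>.025 and abs(t)<.3: out.append((t,(A[1]+B[1])/2,(A[0]+B[0])/2,l))
    print(f,np.median([o[0] for o in out]).round(3));print(np.round(sorted(out,key=lambda o:o[1]),3).tolist())
s=pickle.load(open("w6.pkl","rb"));print("board far edge",w(s,292,199,.015),w(s,352,201,.015))
```

```text
w5 -0.063
[[-0.063, -0.027, 0.603, 0.037], [-0.067, -0.025, 0.603, 0.036], [-0.062, -0.021, 0.607, 0.031], [-0.061, -0.019, 0.608, 0.028], [-0.063, -0.015, 0.607, 0.031], [-0.062, -0.012, 0.608, 0.028], [-0.063, -0.009, 0.609, 0.029], [-0.063, -0.006, 0.61, 0.025], [-0.062, -0.002, 0.604, 0.038], [-0.062, 0.0, 0.61, 0.027], [-0.063, 0.004, 0.605, 0.037], [-0.064, 0.007, 0.606, 0.034], [-0.064, 0.011, 0.605, 0.037], [-0.063, 0.013, 0.606, 0.038]]
w6 -0.062
[[-0.062, -0.027, 0.605, 0.035], [-0.07, -0.025, 0.605, 0.035], [-0.056, -0.021, 0.61, 0.025], [-0.063, -0.018, 0.605, 0.035], [-0.062, -0.015, 0.61, 0.026], [-0.057, -0.012, 0.608, 0.029], [-0.066, 0.004, 0.611, 0.026], [-0.061, 0.007, 0.606, 0.036], [-0.064, 0.013, 0.607, 0.038]]
board far edge [0.63958562 0.01013943] [ 0.63821453 -0.02887807]
```

Request:
{"method": "drive_tool", "body": {"commands": [{"wx": 0,"wy": 0,"wz": 0.06,"dx": -0.001,"dy": -0.001,"dz": 0,"claw": 1},{"wx": 0,"wy": 0,"wz": 0,"dx": 0,"dy": 0,"dz": 0.03,"claw": 1},{"wx": 0,"wy": 0,"wz": 0,"dx": 0,"dy": 0,"dz": 0.035,"claw": 1},{"wx": 0,"wy": 0,"wz": 0,"dx": 0,"dy": 0,"dz": 0.02,"claw": 1},{"wx": 0,"wy": 0,"wz": 0,"dx": 0,"dy": 0,"dz": 0.007,"claw": 1},{"wx": 0,"wy": 0,"wz": 0,"dx": 0,"dy": 0,"dz": 0,"claw": 1}]}}

```text
clock: 21.6
tool_pos: [0.6057, -0.0069, 0.02]
eef_rot: [1.0, -0.03, 0.0, 0.0]
contact_force: [-0.2, 0.1, 0.1]
opening: 0.997
```

Request:
{"method": "drive_tool", "body": {"commands": [{"wx": 0,"wy": 0,"wz": 0,"dx": 0,"dy": 0,"dz": 0,"claw": 0.7},{"wx": 0,"wy": 0,"wz": 0,"dx": 0,"dy": 0,"dz": 0,"claw": 0.55},{"wx": 0,"wy": 0,"wz": 0,"dx": 0,"dy": 0,"dz": 0,"claw": 0.45},{"wx": 0,"wy": 0,"wz": 0,"dx": 0,"dy": 0,"dz": 0,"claw": 0.3},{"wx": 0,"wy": 0,"wz": 0,"dx": 0,"dy": 0,"dz": 0,"claw": 0.2},{"wx": 0,"wy": 0,"wz": 0,"dx": 0,"dy": 0,"dz": 0,"claw": 0.2},{"wx": 0,"wy": 0,"wz": 0,"dx": 0,"dy": 0,"dz": 0,"claw": 0.2}], "grip_force": 25}}

```text
clock: 22.3
tool_pos: [0.6054, -0.0065, 0.0198]
eef_rot: [1.0, -0.03, 0.0, 0.0]
contact_force: [-0.0, 0.7, 1.1]
opening: 0.45
```

Run:
```python
from h import *
st=r.get_state();print(st["clock"],st["tool_pos"],st["opening"],st["contact_force"],st["moment"],yaw(st)[0])
s=cam("top");im=s["color"];h=cv2.cvtColor(im,cv2.COLOR_RGB2HSV)
m=(h[...,1]<60)&(h[...,2]>150);m[:220]=0;m[340:]=0;m[:,250:]=0
b=cv2.boxPoints(cv2.minAreaRect(blobs(m)[0]));print([w(s,*p,.01).round(4).tolist() for p in b])
k=cv2.resize(im[275-30:275+75,160:225],None,fx=6,fy=6,interpolation=cv2.INTER_CUBIC)[:, :, ::-1];cv2.imwrite("pics/plate.png",k)
```

```text
22.3 [ 0.60539432 -0.00651186  0.01980981] 0.4503389680821894 [-0.03759078  0.72761387  1.13786668] [0.06126897 0.070917   0.01701282] -0.06010792672658643
[[0.5919, 0.3673], [0.591, 0.2654], [0.4416, 0.2627], [0.4422, 0.3633]]
```

Request:
{"method": "drive_tool", "body": {"commands": [{"wx": 0,"wy": 0,"wz": 0,"dx": 0,"dy": 0,"dz": -0.01,"claw": 0.2},{"wx": 0,"wy": 0,"wz": 0,"dx": 0,"dy": 0,"dz": -0.03,"claw": 0.2},{"wx": 0,"wy": 0,"wz": 0,"dx": 0,"dy": 0,"dz": -0.04,"claw": 0.2},{"wx": 0,"wy": 0,"wz": -0.082,"dx": 0,"dy": 0,"dz": -0.04,"claw": 0.2},{"wx": 0,"wy": 0,"wz": 0,"dx": -0.005,"dy": -0.02,"dz": 0,"claw": 0.2},{"wx": 0,"wy": 0,"wz": 0,"dx": -0.01,"dy": -0.04,"dz": 0,"claw": 0.2},{"wx": 0,"wy": 0,"wz": 0,"dx": -0.01,"dy": -0.04,"dz": 0,"claw": 0.2},{"wx": 0,"wy": 0,"wz": 0,"dx": -0.01,"dy": -0.04,"dz": 0,"claw": 0.2},{"wx": 0,"wy": 0,"wz": 0,"dx": -0.01,"dy": -0.04,"dz": 0,"claw": 0.2},{"wx": 0,"wy": 0,"wz": 0,"dx": -0.01,"dy": -0.04,"dz": 0,"claw": 0.2},{"wx": 0,"wy": 0,"wz": 0,"dx": -0.01,"dy": -0.04,"dz": 0,"claw": 0.2}]}}

```text
clock: 23.45
tool_pos: [0.5339, 0.2534, 0.1402]
eef_rot: [1.0, 0.011, -0.0, 0.0]
contact_force: [1.0, 0.5, -1.8]
opening: 0.454
```

Request:
{"method": "drive_tool", "body": {"commands": [{"wx": 0,"wy": 0,"wz": 0,"dx": -0.01,"dy": -0.035,"dz": 0,"claw": 0.2},{"wx": 0,"wy": 0,"wz": 0,"dx": -0.008,"dy": -0.028,"dz": 0,"claw": 0.2},{"wx": 0,"wy": 0,"wz": 0,"dx": 0,"dy": 0,"dz": 0,"claw": 0.2},{"wx": 0,"wy": 0,"wz": 0,"dx": 0,"dy": 0,"dz": 0,"claw": 0.2},{"wx": 0,"wy": 0,"wz": 0,"dx": 0,"dy": 0,"dz": 0,"claw": 0.2}]}}

```text
clock: 23.95
tool_pos: [0.516, 0.3126, 0.1399]
eef_rot: [1.0, 0.01, 0.0, 0.001]
contact_force: [-0.7, -0.1, -1.1]
opening: 0.449
```

Run:
```python
from h import *
import pickle
s=cam("wrist");cv2.imwrite("pics/w7.png",s["color"][:,:,::-1]);pickle.dump(s,open("w7.pkl","wb"))
st=r.get_state();print(st["tool_pos"],st["clock"],st["opening"],st["q"].round(2));go(.5167,.3147,.026,.022)
```

```text
[0.51616875 0.31240374 0.13990902] 24.0 0.4488999329960711 [-0.68  0.81  0.1   1.74 -0.13  0.61 -2.05]
shift [ 0.0005 -0.0025  0.1139] yaw 0.0191 wz -0.0029 down err [ 4.0e-04 -1.5e-03 -1.0e+00]
```

View pics/w7.png

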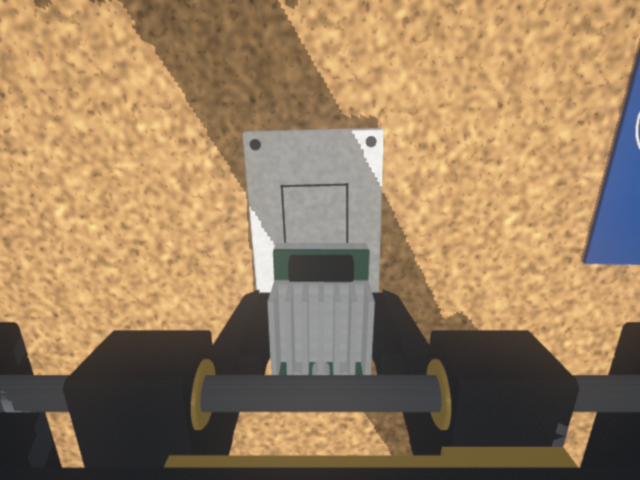

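Plate seen ahead and below: its far corners are (243,131), (382,129), the rectangle's far corners (281,186), (348,184), and the held module's front edge is at v≈248.

Run:
```python
from h import *
import pickle
s=pickle.load(open("w7.pkl","rb"))
W={k:w(s,*p,.01) for k,p in dict(fl=(243,131),fr=(382.5,129),dl=(255,145),dr=(371,141.5),rl=(281.5,186),rr=(348.5,184),nl=(258,291),nr=(380,291),rnl=(285,242),rnr=(348,242)).items()}
for k,v in W.items():print(k,v.round(4))
for a,b,d in(("fl","fr",.075),("rl","rr",.037)):
    e=W[a]-W[b];t=np.arctan2(-e[0],e[1]);m=(W[a]+W[b])/2;print("width",np.linalg.norm(e).round(4),"yaw",t.round(4),"centre",(m-d*np.array([np.cos(t),np.sin(t)])).round(4))
print("board front",w(s,274,248,.135),w(s,369,247,.135))
d=W["fr"]-W["nr"];print("side yaw",np.arctan2(d[1],d[0]));d=W["fl"]-W["nl"];print(np.arctan2(d[1],d[0]))
```

```text
fl [0.5897 0.3676]
fr [0.5929 0.27  ]
dl [0.5803 0.3595]
dr [0.5843 0.2775]
rl [0.5515 0.3412]
rr [0.5539 0.2921]
nl [0.4657 0.3615]
nr [0.4675 0.2628]
rnl [0.508  0.3392]
rnr [0.5089 0.2905]
width 0.0976 yaw 0.0331 centre [0.5163 0.3163]
width 0.0492 yaw 0.0488 centre [0.5157 0.3148]
board front [0.54851468 0.33194312] [0.54966186 0.29306557]
side yaw 0.05777881246116144
0.049076924329945586
```

Request:
{"method": "drive_tool", "body": {"commands": [{"wx": 0,"wy": 0,"wz": -0.025,"dx": -0.001,"dy": -0.003,"dz": 0,"claw": 0.2},{"wx": 0,"wy": 0,"wz": 0,"dx": 0,"dy": 0,"dz": 0.03,"claw": 0.2},{"wx": 0,"wy": 0,"wz": 0,"dx": 0,"dy": 0,"dz": 0.04,"claw": 0.2},{"wx": 0,"wy": 0,"wz": 0,"dx": 0,"dy": 0,"dz": 0.03,"claw": 0.2},{"wx": 0,"wy": 0,"wz": 0,"dx": 0,"dy": 0,"dz": 0.008,"claw": 0.2},{"wx": 0,"wy": 0,"wz": 0,"dx": 0,"dy": 0,"dz": 0.003,"claw": 0.2},{"wx": 0,"wy": 0,"wz": 0,"dx": 0,"dy": 0,"dz": 0,"claw": 0.2},{"wx": 0,"wy": 0,"wz": 0,"dx": 0,"dy": 0,"dz": 0,"claw": 0.2}]}}

```text
clock: 24.8
tool_pos: [0.5155, 0.318, 0.0303]
eef_rot: [1.0, 0.023, 0.001, -0.001]
contact_force: [0.7, -0.3, -1.3]
opening: 0.455
```

Run:
```python
from h import *
st=r.get_state();print(st["clock"],st["opening"],st["contact_force"]);go(.515,.3155,.0258,.045)
```

```text
24.8 0.45505370129463907 [ 0.7063908  -0.32575615 -1.27098526]
shift [-0.0006  0.0025  0.0045] yaw 0.0467 wz 0.0017 down err [ 0.0025  0.0015 -1.    ]
```

Request:
{"method": "drive_tool", "body": {"commands": [{"wx": 0,"wy": 0,"wz": 0,"dx": 0,"dy": 0.0015,"dz": 0.002,"claw": 0.2},{"wx": 0,"wy": 0,"wz": 0,"dx": 0,"dy": 0,"dz": 0.002,"claw": 0.2},{"wx": 0,"wy": 0,"wz": 0,"dx": 0,"dy": 0,"dz": 0,"claw": 0.2},{"wx": 0,"wy": 0,"wz": 0,"dx": 0,"dy": 0,"dz": 0,"claw": 0.2}]}}

```text
clock: 25.2
tool_pos: [0.515, 0.316, 0.0258]
eef_rot: [1.0, 0.023, 0.001, -0.0]
contact_force: [0.7, -0.2, 5.8]
opening: 0.451
```

Request:
{"method": "drive_tool", "body": {"commands": [{"wx": 0,"wy": 0,"wz": 0,"dx": 0,"dy": 0,"dz": 0,"claw": 0.5},{"wx": 0,"wy": 0,"wz": 0,"dx": 0,"dy": 0,"dz": 0,"claw": 0.7},{"wx": 0,"wy": 0,"wz": 0,"dx": 0,"dy": 0,"dz": 0,"claw": 0.9},{"wx": 0,"wy": 0,"wz": 0,"dx": 0,"dy": 0,"dz": 0,"claw": 1},{"wx": 0,"wy": 0,"wz": 0,"dx": 0,"dy": 0,"dz": 0,"claw": 1},{"wx": 0,"wy": 0,"wz": 0,"dx": 0,"dy": 0,"dz": -0.03,"claw": 1},{"wx": 0,"wy": 0,"wz": 0,"dx": 0,"dy": 0,"dz": -0.05,"claw": 1},{"wx": 0,"wy": 0,"wz": 0,"dx": 0,"dy": 0,"dz": -0.05,"claw": 1},{"wx": 0,"wy": 0,"wz": 0,"dx": 0,"dy": 0,"dz": 0,"claw": 1},{"wx": 0,"wy": 0,"wz": 0,"dx": 0,"dy": 0,"dz": 0,"claw": 1}]}}

```text
clock: 26.2
tool_pos: [0.5149, 0.3164, 0.1558]
eef_rot: [1.0, 0.023, 0.001, -0.001]
contact_force: [-0.8, -0.2, -0.7]
opening: 0.995
```

Run:
```python
from h import *
import pickle
s=cam("wrist");cv2.imwrite("pics/w8.png",cv2.resize(s["color"][60:310,200:500,::-1],(720,600),interpolation=cv2.INTER_CUBIC));pickle.dump(s,open("w8.pkl","wb"))
st=r.get_state();print(st["tool_pos"],st["clock"]);go(.455,-.327,.155,0)
```

```text
[0.51385883 0.3159317  0.1543908 ] 26.25
shift [-8.900e-02  6.395e-01 -4.000e-04] yaw 0.047 wz 0.047 down err [-7.e-04 -3.e-04 -1.e+00]
```

View pics/w8.png

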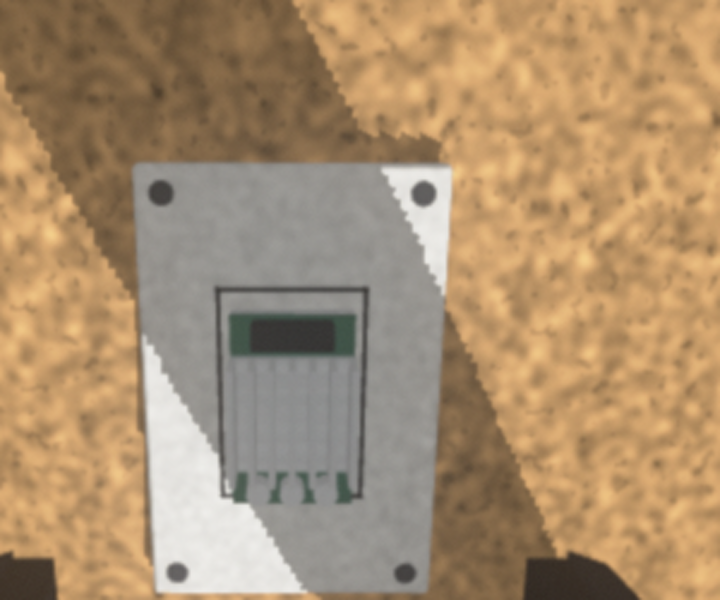

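Module stands inside the printed rectangle: rectangle corners (217,290), (368,290), (361,495), (222,495), board front edge (230..355, 314).

Run:
```python
from h import *
import pickle
s=pickle.load(open("w8.pkl","rb"));f=lambda u,v,z:w(s,200+u/2.4,60+v/2.4,z)
c=np.mean([f(217,290,.01),f(368,290,.01),f(361,495,.01),f(222,495,.01)],0);print("rect",c)
c2=np.mean([f(134,164,.01),f(451,165,.01),f(427,592,.01),f(157,593,.01)],0);print("plate",c2)
A,B=f(230,314,.021),f(355,314,.021);print("front",A,B,"module centre",(A+B)/2-.032*np.array([np.cos(.046),np.sin(.046)]))
C,D=f(236,503,.021),f(351,503,.021);print("back",C,D,"mean",(A+B+C+D)/4)
```

```text
rect [0.5164988  0.31529389]
plate [0.51675778 0.31522262]
front [0.54561996 0.33614283] [0.5474454  0.29705479] module centre [0.51456653 0.31512733]
back [0.48156401 0.33251543] [0.48336804 0.29386883] mean [0.51449935 0.31489547]
```

Request:
{"method": "drive_tool", "body": {"commands": [{"wx": 0,"wy": 0,"wz": 0.047,"dx": 0,"dy": 0,"dz": 0,"claw": 1},{"wx": 0,"wy": 0,"wz": 0,"dx": -0.004,"dy": 0.043,"dz": 0,"claw": 1},{"wx": 0,"wy": 0,"wz": 0,"dx": -0.004,"dy": 0.043,"dz": 0,"claw": 1},{"wx": 0,"wy": 0,"wz": 0,"dx": -0.004,"dy": 0.043,"dz": 0,"claw": 1},{"wx": 0,"wy": 0,"wz": 0,"dx": -0.004,"dy": 0.043,"dz": 0,"claw": 1},{"wx": 0,"wy": 0,"wz": 0,"dx": -0.004,"dy": 0.043,"dz": 0,"claw": 1},{"wx": 0,"wy": 0,"wz": 0,"dx": -0.004,"dy": 0.043,"dz": 0,"claw": 1},{"wx": 0,"wy": 0,"wz": 0,"dx": -0.004,"dy": 0.043,"dz": 0,"claw": 1},{"wx": 0,"wy": 0,"wz": 0,"dx": -0.004,"dy": 0.043,"dz": 0,"claw": 1},{"wx": 0,"wy": 0,"wz": 0,"dx": -0.004,"dy": 0.043,"dz": 0,"claw": 1},{"wx": 0,"wy": 0,"wz": 0,"dx": -0.004,"dy": 0.043,"dz": 0,"claw": 1}]}}

```text
clock: 27.35
tool_pos: [0.4727, -0.1152, 0.153]
eef_rot: [1.0, 0.0, -0.002, -0.0]
contact_force: [-0.1, -0.7, 0.3]
opening: 0.999
```

Request:
{"method": "drive_tool", "body": {"commands": [{"wx": 0,"wy": 0,"wz": 0,"dx": -0.004,"dy": 0.043,"dz": 0,"claw": 1},{"wx": 0,"wy": 0,"wz": 0,"dx": -0.004,"dy": 0.043,"dz": 0,"claw": 1},{"wx": 0,"wy": 0,"wz": 0,"dx": -0.004,"dy": 0.043,"dz": 0,"claw": 1},{"wx": 0,"wy": 0,"wz": 0,"dx": -0.004,"dy": 0.043,"dz": 0,"claw": 1},{"wx": 0,"wy": 0,"wz": 0,"dx": -0.004,"dy": 0.043,"dz": 0,"claw": 1},{"wx": 0,"wy": 0,"wz": 0,"dx": 0,"dy": 0,"dz": 0,"claw": 1},{"wx": 0,"wy": 0,"wz": 0,"dx": 0,"dy": 0,"dz": 0,"claw": 1},{"wx": 0,"wy": 0,"wz": 0,"dx": 0,"dy": 0,"dz": 0,"claw": 1}]}}

```text
clock: 28.15
tool_pos: [0.4541, -0.3267, 0.1535]
eef_rot: [1.0, 0.001, -0.001, -0.001]
contact_force: [-0.3, 0.4, -0.5]
opening: 1.003
```

Run:
```python
from h import *
st=r.get_state();print(st["clock"],st["tool_pos"]);go(.4545,-.3275,.0325,0)
```

```text
28.15 [ 0.45406233 -0.32665299  0.15348919]
shift [0.0007 0.0012 0.121 ] yaw 0.0021 wz 0.0021 down err [-0.0019  0.0029 -1.    ]
```

Request:
{"method": "drive_tool", "body": {"commands": [{"wx": 0,"wy": 0,"wz": 0.002,"dx": 0.0005,"dy": 0.001,"dz": 0.03,"claw": 1},{"wx": 0,"wy": 0,"wz": 0,"dx": 0,"dy": 0,"dz": 0.035,"claw": 1},{"wx": 0,"wy": 0,"wz": 0,"dx": 0,"dy": 0,"dz": 0.035,"claw": 1},{"wx": 0,"wy": 0,"wz": 0,"dx": 0,"dy": 0,"dz": 0.021,"claw": 1},{"wx": 0,"wy": 0,"wz": 0,"dx": 0,"dy": 0,"dz": 0,"claw": 1},{"wx": 0,"wy": 0,"wz": 0,"dx": 0,"dy": 0,"dz": 0,"claw": 1}]}}

```text
clock: 28.75
tool_pos: [0.4552, -0.3283, 0.0338]
eef_rot: [1.0, 0.0, -0.0, -0.001]
contact_force: [0.2, -0.3, -0.5]
opening: 1.002
```

Request:
{"method": "drive_tool", "body": {"commands": [{"wx": 0,"wy": 0,"wz": 0,"dx": 0,"dy": 0,"dz": 0,"claw": 0.75},{"wx": 0,"wy": 0,"wz": 0,"dx": 0,"dy": 0,"dz": 0,"claw": 0.6},{"wx": 0,"wy": 0,"wz": 0,"dx": 0,"dy": 0,"dz": 0,"claw": 0.4},{"wx": 0,"wy": 0,"wz": 0,"dx": 0,"dy": 0,"dz": 0,"claw": 0.4},{"wx": 0,"wy": 0,"wz": 0,"dx": 0,"dy": 0,"dz": 0,"claw": 0.4},{"wx": 0,"wy": 0,"wz": 0,"dx": 0,"dy": 0,"dz": 0,"claw": 0.4}], "grip_force": 20}}

```text
clock: 29.35
tool_pos: [0.4549, -0.3296, 0.0342]
eef_rot: [1.0, -0.001, 0.0, -0.0]
contact_force: [-1.3, 1.0, 5.9]
opening: 0.609
```

Request:
{"method": "drive_tool", "body": {"commands": [{"wx": 0,"wy": 0,"wz": 0,"dx": 0,"dy": 0,"dz": -0.015,"claw": 0.4},{"wx": 0,"wy": 0,"wz": 0,"dx": 0,"dy": 0,"dz": -0.035,"claw": 0.4},{"wx": 0,"wy": 0,"wz": 0,"dx": 0,"dy": 0,"dz": -0.04,"claw": 0.4},{"wx": 0,"wy": 0,"wz": 0,"dx": 0,"dy": 0,"dz": -0.03,"claw": 0.4},{"wx": 0,"wy": 0,"wz": 0,"dx": 0.005,"dy": -0.02,"dz": 0,"claw": 0.4},{"wx": 0,"wy": 0,"wz": 0,"dx": 0.0085,"dy": -0.035,"dz": 0,"claw": 0.4},{"wx": 0,"wy": 0,"wz": 0,"dx": 0.01,"dy": -0.04,"dz": 0,"claw": 0.4},{"wx": 0,"wy": 0,"wz": 0,"dx": 0.01,"dy": -0.04,"dz": 0,"claw": 0.4},{"wx": 0,"wy": 0,"wz": 0,"dx": 0.01,"dy": -0.04,"dz": 0,"claw": 0.4},{"wx": 0,"wy": 0,"wz": 0,"dx": 0.01,"dy": -0.04,"dz": 0,"claw": 0.4},{"wx": 0,"wy": 0,"wz": 0,"dx": 0.01,"dy": -0.04,"dz": 0,"claw": 0.4},{"wx": 0,"wy": 0,"wz": 0,"dx": 0.0085,"dy": -0.035,"dz": 0,"claw": 0.4}]}}

```text
clock: 30.55
tool_pos: [0.5278, -0.0379, 0.1544]
eef_rot: [1.0, -0.001, 0.0, -0.0]
contact_force: [0.1, -0.1, -1.3]
opening: 0.606
```

Request:
{"method": "drive_tool", "body": {"commands": [{"wx": 0,"wy": 0,"wz": 0,"dx": 0.005,"dy": -0.02,"dz": 0,"claw": 0.4},{"wx": 0,"wy": 0,"wz": 0,"dx": 0.003,"dy": -0.012,"dz": 0,"claw": 0.4},{"wx": 0,"wy": 0,"wz": 0,"dx": 0,"dy": 0,"dz": 0.03,"claw": 0.4},{"wx": 0,"wy": 0,"wz": 0,"dx": 0,"dy": 0,"dz": 0.04,"claw": 0.4},{"wx": 0,"wy": 0,"wz": 0,"dx": 0,"dy": 0,"dz": 0.035,"claw": 0.4},{"wx": 0,"wy": 0,"wz": 0,"dx": 0,"dy": 0,"dz": 0,"claw": 0.4},{"wx": 0,"wy": 0,"wz": 0,"dx": 0,"dy": 0,"dz": 0,"claw": 0.4},{"wx": 0,"wy": 0,"wz": 0,"dx": 0,"dy": 0,"dz": 0,"claw": 0.4}]}}

```text
clock: 31.35
tool_pos: [0.5367, -0.0087, 0.0506]
eef_rot: [1.0, -0.002, 0.002, 0.0]
contact_force: [-0.5, -0.7, -1.9]
opening: 0.609
```

Run:
```python
from h import *
p=[]
for i in range(6):
    p.append(r.get_state()["tool_pos"]); snapshot("scene")
print(np.round(p,4).tolist());go(.535,-.0055,.034,0)
```

```text
[[0.5367, -0.0087, 0.0506], [0.5368, -0.0086, 0.0507], [0.5368, -0.0084, 0.0507], [0.5366, -0.0083, 0.0505], [0.5364, -0.0082, 0.0502], [0.5362, -0.0081, 0.0499]]
shift [-0.001  -0.0026  0.0156] yaw -0.0022 wz -0.0022 down err [ 0.0016  0.     -1.    ]
```

Request:
{"method": "drive_tool", "body": {"commands": [{"wx": 0,"wy": 0,"wz": 0,"dx": -0.001,"dy": -0.0025,"dz": 0.006,"claw": 0.4},{"wx": 0,"wy": 0,"wz": 0,"dx": 0,"dy": 0,"dz": 0.005,"claw": 0.4},{"wx": 0,"wy": 0,"wz": 0,"dx": 0,"dy": 0,"dz": 0.003,"claw": 0.4},{"wx": 0,"wy": 0,"wz": 0,"dx": 0,"dy": 0,"dz": 0,"claw": 0.4},{"wx": 0,"wy": 0,"wz": 0,"dx": 0,"dy": 0,"dz": 0,"claw": 0.4},{"wx": 0,"wy": 0,"wz": 0,"dx": 0,"dy": 0,"dz": 0,"claw": 0.4}]}}

```text
clock: 32.25
tool_pos: [0.5344, -0.0057, 0.0345]
eef_rot: [1.0, -0.001, -0.0, 0.0]
contact_force: [-0.3, -1.3, -1.4]
opening: 0.607
```

Request:
{"method": "drive_tool", "body": {"commands": [{"wx": 0,"wy": 0,"wz": 0,"dx": 0.0005,"dy": 0,"dz": 0.001,"claw": 0.4},{"wx": 0,"wy": 0,"wz": 0,"dx": 0,"dy": 0,"dz": 0.0005,"claw": 0.4},{"wx": 0,"wy": 0,"wz": 0,"dx": 0,"dy": 0,"dz": 0,"claw": 0.4},{"wx": 0,"wy": 0,"wz": 0,"dx": 0,"dy": 0,"dz": 0,"claw": 0.4},{"wx": 0,"wy": 0,"wz": 0,"dx": 0,"dy": 0,"dz": 0,"claw": 0.4}]}}

```text
clock: 32.75
tool_pos: [0.5346, -0.0057, 0.0341]
eef_rot: [1.0, -0.001, -0.0, 0.0]
contact_force: [-2.5, 0.5, 9.6]
opening: 0.609
```

Request:
{"method": "drive_tool", "body": {"commands": [{"wx": 0,"wy": 0,"wz": 0,"dx": 0,"dy": 0,"dz": 0,"claw": 0.7},{"wx": 0,"wy": 0,"wz": 0,"dx": 0,"dy": 0,"dz": 0,"claw": 0.9},{"wx": 0,"wy": 0,"wz": 0,"dx": 0,"dy": 0,"dz": 0,"claw": 1},{"wx": 0,"wy": 0,"wz": 0,"dx": 0,"dy": 0,"dz": 0,"claw": 1},{"wx": 0,"wy": 0,"wz": 0,"dx": 0,"dy": 0,"dz": 0,"claw": 1},{"wx": 0,"wy": 0,"wz": 0,"dx": 0,"dy": 0,"dz": -0.03,"claw": 1},{"wx": 0,"wy": 0,"wz": 0,"dx": 0,"dy": 0,"dz": -0.05,"claw": 1},{"wx": 0,"wy": 0,"wz": 0,"dx": -0.003,"dy": 0,"dz": -0.044,"claw": 1},{"wx": 0,"wy": 0,"wz": 0,"dx": 0,"dy": 0,"dz": 0,"claw": 1},{"wx": 0,"wy": 0,"wz": 0,"dx": 0,"dy": 0,"dz": 0,"claw": 1}]}}

```text
clock: 33.75
tool_pos: [0.5324, -0.0056, 0.158]
eef_rot: [1.0, -0.001, 0.001, -0.0]
contact_force: [0.5, 0.3, -1.4]
opening: 1.002
```

Run:
```python
from h import *
import pickle
s=cam("wrist");pickle.dump(s,open("w9.pkl","wb"));a=pickle.load(open("w5.pkl","rb"))
print(r.get_state()["tool_pos"])
for n,x in(("before",a),("after",s)):
    h=cv2.cvtColor(x["color"],cv2.COLOR_RGB2HSV)
    # jar vs its ring: fit lid's lower outline (white/grey against blue+cork)
    m=np.zeros(h.shape[:2],bool);m[185:300,265:380]=((h[...,1]<60)&(h[...,2]>90))[185:300,265:380]
    c=blobs(m)[0];P=c[:,0].astype(float);print(n,"blob bbox",cv2.boundingRect(c))
    low=P[P[:,1]>250];A=np.c_[2*low,np.ones(len(low))];k=np.linalg.lstsq(A,(low**2).sum(1),rcond=None)[0]
    print(" lid arc centre",k[:2].round(1),"r",np.sqrt(k[2]+k[0]**2+k[1]**2).round(1),w(x,*k[:2],.064).round(4))
a,b=[cv2.cvtColor(x["color"],cv2.COLOR_RGB2BGR)[60:300,180:460] for x in(a,s)]
cv2.imwrite("pics/cmp.png",np.hstack([cv2.resize(x,(400,343)) for x in(a,b)]))
go(.5235,-.393,.155)
```

```text
[ 0.53160178 -0.00556707  0.15687539]
before blob bbox (280, 192, 80, 91)
 lid arc centre [318.9 242.4] r 40.0 [ 0.5361 -0.0051]
after blob bbox (282, 194, 79, 91)
 lid arc centre [320.8 244.9] r 39.8 [ 0.5353 -0.0062]
shift [-0.0073  0.3874  0.0019] yaw -0.002 wz None down err [-5.e-04 -0.e+00 -1.e+00]
```

View pics/cmp.png

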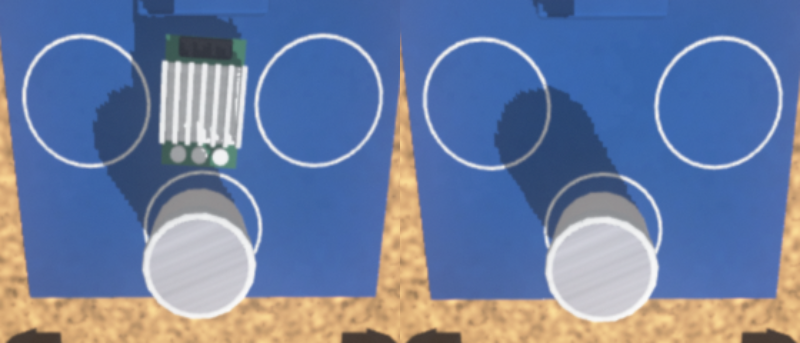

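Before/after at the same pose: the jar lid is within about 1–2 px (≈1 mm) of its start relative to its ring. Next is the spool.

Request:
{"method": "drive_tool", "body": {"commands": [{"wx": 0,"wy": 0,"wz": 0,"dx": -0.001,"dy": 0.043,"dz": 0,"claw": 1},{"wx": 0,"wy": 0,"wz": 0,"dx": -0.001,"dy": 0.043,"dz": 0,"claw": 1},{"wx": 0,"wy": 0,"wz": 0,"dx": -0.001,"dy": 0.043,"dz": 0,"claw": 1},{"wx": 0,"wy": 0,"wz": 0,"dx": -0.001,"dy": 0.043,"dz": 0,"claw": 1},{"wx": 0,"wy": 0,"wz": 0,"dx": -0.001,"dy": 0.043,"dz": 0,"claw": 1},{"wx": 0,"wy": 0,"wz": 0,"dx": -0.001,"dy": 0.043,"dz": 0,"claw": 1},{"wx": 0,"wy": 0,"wz": 0,"dx": -0.001,"dy": 0.043,"dz": 0,"claw": 1},{"wx": 0,"wy": 0,"wz": 0,"dx": -0.001,"dy": 0.043,"dz": 0,"claw": 1},{"wx": 0,"wy": 0,"wz": 0,"dx": 0,"dy": 0.043,"dz": 0,"claw": 1}]}}

```text
clock: 34.7
tool_pos: [0.5217, -0.3936, 0.1546]
eef_rot: [1.0, -0.001, -0.002, -0.001]
contact_force: [0.7, -0.4, 0.3]
opening: 1.002
```

Request:
{"method": "drive_tool", "body": {"commands": [{"wx": 0,"wy": 0,"wz": -0.143,"dx": 0,"dy": 0,"dz": 0,"claw": 1},{"wx": 0,"wy": 0,"wz": -0.143,"dx": 0,"dy": 0,"dz": 0,"claw": 1},{"wx": 0,"wy": 0,"wz": -0.143,"dx": 0,"dy": 0,"dz": 0,"claw": 1},{"wx": 0,"wy": 0,"wz": -0.143,"dx": 0,"dy": 0,"dz": 0,"claw": 1},{"wx": 0,"wy": 0,"wz": -0.143,"dx": 0,"dy": 0,"dz": 0,"claw": 1},{"wx": 0,"wy": 0,"wz": -0.143,"dx": 0,"dy": 0,"dz": 0,"claw": 1},{"wx": 0,"wy": 0,"wz": -0.143,"dx": 0,"dy": 0,"dz": 0,"claw": 1},{"wx": 0,"wy": 0,"wz": -0.143,"dx": 0,"dy": 0,"dz": 0,"claw": 1},{"wx": 0,"wy": 0,"wz": -0.143,"dx": 0,"dy": 0,"dz": 0,"claw": 1},{"wx": 0,"wy": 0,"wz": -0.143,"dx": 0,"dy": 0,"dz": 0,"claw": 1},{"wx": 0,"wy": 0,"wz": -0.143,"dx": 0,"dy": 0,"dz": 0,"claw": 1},{"wx": 0,"wy": 0,"wz": 0,"dx": 0,"dy": 0,"dz": 0,"claw": 1}]}}

```text
clock: 35.9
tool_pos: [0.522, -0.3919, 0.1546]
eef_rot: [0.707, 0.707, 0.0, -0.002]
contact_force: [0.5, 0.4, -0.6]
opening: 1.001
```

Run:
```python
from h import *
for i in range(4):snapshot("top")
st=r.get_state();print(st["tool_pos"],st["clock"]);go(.5235,-.393,.0285,np.pi/2)
```

```text
[ 0.52282442 -0.39228121  0.15631451] 36.1
shift [-0.0008  0.0008  0.1278] yaw 1.5686 wz -0.0022 down err [-1.1e-03  9.0e-04 -1.0e+00]
```

Request:
{"method": "drive_tool", "body": {"commands": [{"wx": 0,"wy": 0,"wz": 0,"dx": -0.001,"dy": 0.001,"dz": 0.03,"claw": 1},{"wx": 0,"wy": 0,"wz": 0,"dx": 0,"dy": 0,"dz": 0.04,"claw": 1},{"wx": 0,"wy": 0,"wz": 0,"dx": 0,"dy": 0,"dz": 0.04,"claw": 1},{"wx": 0,"wy": 0,"wz": 0,"dx": 0,"dy": 0,"dz": 0.016,"claw": 1},{"wx": 0,"wy": 0,"wz": 0,"dx": 0,"dy": 0,"dz": 0,"claw": 1},{"wx": 0,"wy": 0,"wz": 0,"dx": 0,"dy": 0,"dz": 0,"claw": 1}]}}

```text
clock: 36.7
tool_pos: [0.5252, -0.3938, 0.0324]
eef_rot: [0.707, 0.707, 0.0, 0.001]
contact_force: [1.3, -0.4, 1.6]
opening: 0.998
```

Request:
{"method": "drive_tool", "body": {"commands": [{"wx": 0,"wy": 0,"wz": 0,"dx": 0,"dy": 0,"dz": 0,"claw": 0.75},{"wx": 0,"wy": 0,"wz": 0,"dx": 0,"dy": 0,"dz": 0,"claw": 0.6},{"wx": 0,"wy": 0,"wz": 0,"dx": 0,"dy": 0,"dz": 0,"claw": 0.4},{"wx": 0,"wy": 0,"wz": 0,"dx": 0,"dy": 0,"dz": 0,"claw": 0.4},{"wx": 0,"wy": 0,"wz": 0,"dx": 0,"dy": 0,"dz": 0,"claw": 0.4},{"wx": 0,"wy": 0,"wz": 0,"dx": 0,"dy": 0,"dz": 0,"claw": 0.4}], "grip_force": 25}}

```text
clock: 37.3
tool_pos: [0.5242, -0.3939, 0.032]
eef_rot: [0.707, 0.707, -0.0, 0.0]
contact_force: [-2.0, 0.2, 6.0]
opening: 0.648
```

Request:
{"method": "drive_tool", "body": {"commands": [{"wx": 0,"wy": 0,"wz": 0,"dx": 0,"dy": 0,"dz": -0.015,"claw": 0.4},{"wx": 0,"wy": 0,"wz": 0,"dx": 0,"dy": 0,"dz": -0.035,"claw": 0.4},{"wx": 0,"wy": 0,"wz": 0,"dx": 0,"dy": 0,"dz": -0.04,"claw": 0.4},{"wx": 0,"wy": 0,"wz": 0,"dx": 0,"dy": 0,"dz": -0.03,"claw": 0.4},{"wx": 0,"wy": 0,"wz": 0,"dx": 0.02,"dy": 0.005,"dz": 0,"claw": 0.4},{"wx": 0,"wy": 0,"wz": 0,"dx": 0.035,"dy": 0.0085,"dz": 0,"claw": 0.4},{"wx": 0,"wy": 0,"wz": 0,"dx": 0.04,"dy": 0.01,"dz": 0,"claw": 0.4},{"wx": 0,"wy": 0,"wz": 0,"dx": 0.04,"dy": 0.01,"dz": 0,"claw": 0.4},{"wx": 0,"wy": 0,"wz": 0,"dx": 0.04,"dy": 0.01,"dz": 0,"claw": 0.4},{"wx": 0,"wy": 0,"wz": 0,"dx": 0.04,"dy": 0.01,"dz": 0,"claw": 0.4},{"wx": 0,"wy": 0,"wz": 0,"dx": 0.04,"dy": 0.01,"dz": 0,"claw": 0.4},{"wx": 0,"wy": 0,"wz": 0,"dx": 0.035,"dy": 0.008,"dz": 0,"claw": 0.4}]}}

```text
clock: 38.5
tool_pos: [0.596, -0.1008, 0.1518]
eef_rot: [0.707, 0.708, 0.001, -0.0]
contact_force: [0.9, 0.2, -2.1]
opening: 0.648
```

Request:
{"method": "drive_tool", "body": {"commands": [{"wx": 0,"wy": 0,"wz": 0,"dx": 0.02,"dy": 0.004,"dz": 0,"claw": 0.4},{"wx": 0,"wy": 0,"wz": 0,"dx": 0.012,"dy": 0.0025,"dz": 0,"claw": 0.4},{"wx": 0,"wy": 0,"wz": 0,"dx": 0,"dy": 0,"dz": 0.03,"claw": 0.4},{"wx": 0,"wy": 0,"wz": 0,"dx": 0,"dy": 0,"dz": 0.04,"claw": 0.4},{"wx": 0,"wy": 0,"wz": 0,"dx": 0,"dy": 0,"dz": 0.035,"claw": 0.4},{"wx": 0,"wy": 0,"wz": 0,"dx": 0,"dy": 0,"dz": 0,"claw": 0.4},{"wx": 0,"wy": 0,"wz": 0,"dx": 0,"dy": 0,"dz": 0,"claw": 0.4},{"wx": 0,"wy": 0,"wz": 0,"dx": 0,"dy": 0,"dz": 0,"claw": 0.4}]}}

```text
clock: 39.3
tool_pos: [0.6036, -0.0719, 0.0482]
eef_rot: [0.707, 0.707, 0.001, 0.001]
contact_force: [0.5, 0.6, -2.0]
opening: 0.649
```

Run:
```python
from h import *
p=[]
for i in range(6):
    p.append(r.get_state()["tool_pos"]); snapshot("scene")
print(np.mean(p,0).round(4),np.std(p,0).round(4));go(.6023,-.072,.0315,np.pi/2)
```

```text
[ 0.6034 -0.0718  0.0481] [0.0003 0.     0.0003]
shift [-0.0003 -0.0004  0.0157] yaw 1.5707 wz -0.0001 down err [ 1.6e-03 -2.0e-04 -1.0e+00]
```

Request:
{"method": "drive_tool", "body": {"commands": [{"wx": 0,"wy": 0,"wz": 0,"dx": 0,"dy": -0.0007,"dz": 0.007,"claw": 0.4},{"wx": 0,"wy": 0,"wz": 0,"dx": 0,"dy": 0,"dz": 0.005,"claw": 0.4},{"wx": 0,"wy": 0,"wz": 0,"dx": 0,"dy": 0,"dz": 0.003,"claw": 0.4},{"wx": 0,"wy": 0,"wz": 0,"dx": 0,"dy": 0,"dz": 0.0005,"claw": 0.4},{"wx": 0,"wy": 0,"wz": 0,"dx": 0,"dy": 0,"dz": 0,"claw": 0.4},{"wx": 0,"wy": 0,"wz": 0,"dx": 0,"dy": 0,"dz": 0,"claw": 0.4}]}}

```text
clock: 40.2
tool_pos: [0.6009, -0.0716, 0.0319]
eef_rot: [0.707, 0.707, -0.001, 0.0]
contact_force: [-4.5, 0.7, 11.9]
opening: 0.656
```

Request:
{"method": "drive_tool", "body": {"commands": [{"wx": 0,"wy": 0,"wz": 0,"dx": 0,"dy": 0,"dz": 0,"claw": 0.7},{"wx": 0,"wy": 0,"wz": 0,"dx": 0,"dy": 0,"dz": 0,"claw": 0.9},{"wx": 0,"wy": 0,"wz": 0,"dx": 0,"dy": 0,"dz": 0,"claw": 1},{"wx": 0,"wy": 0,"wz": 0,"dx": 0,"dy": 0,"dz": 0,"claw": 1},{"wx": 0,"wy": 0,"wz": 0,"dx": 0,"dy": 0,"dz": 0,"claw": 1},{"wx": 0,"wy": 0,"wz": 0,"dx": 0,"dy": 0,"dz": -0.03,"claw": 1},{"wx": 0,"wy": 0,"wz": 0,"dx": 0,"dy": 0,"dz": -0.045,"claw": 1},{"wx": 0,"wy": 0,"wz": 0,"dx": 0,"dy": 0,"dz": -0.042,"claw": 1},{"wx": 0,"wy": 0,"wz": 0,"dx": 0,"dy": 0,"dz": 0,"claw": 1},{"wx": 0,"wy": 0,"wz": 0,"dx": 0,"dy": 0,"dz": 0,"claw": 1}]}}

```text
clock: 41.2
tool_pos: [0.6018, -0.0718, 0.1485]
eef_rot: [0.707, 0.707, 0.001, 0.001]
contact_force: [-0.6, -0.4, 0.2]
opening: 0.997
```

Run:
```python
from h import *
import pickle
st=r.get_state();s=cam("wrist");pickle.dump(s,open("w10.pkl","wb"));a=pickle.load(open("w4.pkl","rb"))
print(st["tool_pos"])
for x in(a,s):
    g=cv2.cvtColor(x["color"],cv2.COLOR_RGB2GRAY)
    h=cv2.cvtColor(x["color"],cv2.COLOR_RGB2HSV)
    m=np.zeros(g.shape,bool);m[195:305,265:380]=((h[...,1]<90)&(h[...,2]>60))[195:305,265:380]
    P=blobs(m)[0][:,0].astype(float);low=P[(P[:,1]>255)];A=np.c_[2*low,np.ones(len(low))];k=np.linalg.lstsq(A,(low**2).sum(1),rcond=None)[0]
    hole=np.zeros(g.shape,bool);hole[230:270,303:340]=g[230:270,303:340]<75;c=blobs(hole,60)[0];M=cv2.moments(c);hc=np.array([M["m10"],M["m01"]])/M["m00"]
    print("arc",k[:2].round(1),w(x,*k[:2],.06).round(4),"hole",hc.round(1),w(x,*hc,.06).round(4))
go(.529,-.262,.15,np.pi/2)
```

```text
[ 0.60182278 -0.07181705  0.1484955 ]
arc [320.4 246. ] [ 0.6019 -0.0677] hole [320.4 251. ] [ 0.6019 -0.0712]
arc [318.5 244.3] [ 0.601  -0.0675] hole [318.6 249.6] [ 0.601  -0.0712]
shift [-0.1901 -0.0718 -0.0027] yaw 1.5706 wz -0.0002 down err [-1.e-03 -5.e-04 -1.e+00]
```

Spool back within about 1 mm. Now the bottle.

Request:
{"method": "drive_tool", "body": {"commands": [{"wx": 0,"wy": 0,"wz": 0,"dx": -0.038,"dy": -0.0144,"dz": 0,"claw": 1},{"wx": 0,"wy": 0,"wz": 0,"dx": -0.038,"dy": -0.0144,"dz": 0,"claw": 1},{"wx": 0,"wy": 0,"wz": 0,"dx": -0.038,"dy": -0.0144,"dz": 0,"claw": 1},{"wx": 0,"wy": 0,"wz": 0,"dx": -0.038,"dy": -0.0144,"dz": 0,"claw": 1},{"wx": 0,"wy": 0,"wz": 0,"dx": -0.038,"dy": -0.0144,"dz": 0,"claw": 1},{"wx": 0,"wy": 0,"wz": 0,"dx": 0,"dy": 0,"dz": 0,"claw": 1},{"wx": 0,"wy": 0,"wz": 0,"dx": 0,"dy": 0,"dz": 0,"claw": 1},{"wx": 0,"wy": 0,"wz": 0,"dx": 0,"dy": 0,"dz": 0,"claw": 1}]}}

```text
clock: 42.05
tool_pos: [0.5296, -0.2596, 0.1468]
eef_rot: [0.706, 0.708, 0.0, -0.001]
contact_force: [-0.7, 0.8, 0.5]
opening: 1.0
```

Run:
```python
from h import *
go(.529,-.262,.0505,np.pi/2)
```

```text
shift [-0.0026 -0.0005  0.0963] yaw 1.573 wz 0.0022 down err [-9.0e-04  2.1e-03 -1.0e+00]
```

Request:
{"method": "drive_tool", "body": {"commands": [{"wx": 0,"wy": 0,"wz": 0,"dx": -0.002,"dy": 0,"dz": 0.03,"claw": 1},{"wx": 0,"wy": 0,"wz": 0,"dx": 0,"dy": 0,"dz": 0.035,"claw": 1},{"wx": 0,"wy": 0,"wz": 0,"dx": 0,"dy": 0,"dz": 0.03,"claw": 1},{"wx": 0,"wy": 0,"wz": 0,"dx": 0,"dy": 0,"dz": 0,"claw": 1},{"wx": 0,"wy": 0,"wz": 0,"dx": 0,"dy": 0,"dz": 0,"claw": 1}]}}

```text
clock: 42.55
tool_pos: [0.5301, -0.2618, 0.0528]
eef_rot: [0.706, 0.708, 0.0, -0.001]
contact_force: [0.3, -0.8, 0.2]
opening: 1.002
```

Request:
{"method": "drive_tool", "body": {"commands": [{"wx": 0,"wy": 0,"wz": 0,"dx": 0,"dy": 0,"dz": 0,"claw": 0.65},{"wx": 0,"wy": 0,"wz": 0,"dx": 0,"dy": 0,"dz": 0,"claw": 0.5},{"wx": 0,"wy": 0,"wz": 0,"dx": 0,"dy": 0,"dz": 0,"claw": 0.4},{"wx": 0,"wy": 0,"wz": 0,"dx": 0,"dy": 0,"dz": 0,"claw": 0.3},{"wx": 0,"wy": 0,"wz": 0,"dx": 0,"dy": 0,"dz": 0,"claw": 0.3},{"wx": 0,"wy": 0,"wz": 0,"dx": 0,"dy": 0,"dz": 0,"claw": 0.3}], "grip_force": 20}}

```text
clock: 43.15
tool_pos: [0.5292, -0.2638, 0.0531]
eef_rot: [0.707, 0.707, -0.0, 0.0]
contact_force: [-1.7, 0.7, 4.0]
opening: 0.562
```

Request:
{"method": "drive_tool", "body": {"commands": [{"wx": 0,"wy": 0,"wz": 0,"dx": 0,"dy": 0,"dz": -0.015,"claw": 0.3},{"wx": 0,"wy": 0,"wz": 0,"dx": 0,"dy": 0,"dz": -0.035,"claw": 0.3},{"wx": 0,"wy": 0,"wz": 0,"dx": 0,"dy": 0,"dz": -0.04,"claw": 0.3},{"wx": 0,"wy": 0,"wz": 0,"dx": 0,"dy": 0,"dz": -0.03,"claw": 0.3},{"wx": 0,"wy": 0,"wz": 0,"dx": 0.02,"dy": 0.005,"dz": 0,"claw": 0.3},{"wx": 0,"wy": 0,"wz": 0,"dx": 0.035,"dy": 0.0085,"dz": 0,"claw": 0.3},{"wx": 0,"wy": 0,"wz": 0,"dx": 0.04,"dy": 0.01,"dz": 0,"claw": 0.3},{"wx": 0,"wy": 0,"wz": 0,"dx": 0.04,"dy": 0.01,"dz": 0,"claw": 0.3},{"wx": 0,"wy": 0,"wz": 0,"dx": 0.04,"dy": 0.01,"dz": 0,"claw": 0.3},{"wx": 0,"wy": 0,"wz": 0,"dx": 0.04,"dy": 0.01,"dz": 0,"claw": 0.3},{"wx": 0,"wy": 0,"wz": 0,"dx": 0.04,"dy": 0.01,"dz": 0,"claw": 0.3},{"wx": 0,"wy": 0,"wz": 0,"dx": 0.035,"dy": 0.008,"dz": 0,"claw": 0.3}]}}

```text
clock: 44.35
tool_pos: [0.6011, 0.0292, 0.1735]
eef_rot: [0.707, 0.708, 0.001, -0.0]
contact_force: [0.4, -0.1, -1.4]
opening: 0.558
```

Request:
{"method": "drive_tool", "body": {"commands": [{"wx": 0,"wy": 0,"wz": 0,"dx": 0.02,"dy": 0.004,"dz": 0,"claw": 0.3},{"wx": 0,"wy": 0,"wz": 0,"dx": 0.01,"dy": 0.0025,"dz": 0,"claw": 0.3},{"wx": 0,"wy": 0,"wz": 0,"dx": 0,"dy": 0,"dz": 0.03,"claw": 0.3},{"wx": 0,"wy": 0,"wz": 0,"dx": 0,"dy": 0,"dz": 0.04,"claw": 0.3},{"wx": 0,"wy": 0,"wz": 0,"dx": 0,"dy": 0,"dz": 0.035,"claw": 0.3},{"wx": 0,"wy": 0,"wz": 0,"dx": 0,"dy": 0,"dz": 0,"claw": 0.3},{"wx": 0,"wy": 0,"wz": 0,"dx": 0,"dy": 0,"dz": 0,"claw": 0.3},{"wx": 0,"wy": 0,"wz": 0,"dx": 0,"dy": 0,"dz": 0,"claw": 0.3}]}}

```text
clock: 45.15
tool_pos: [0.6089, 0.0564, 0.0698]
eef_rot: [0.707, 0.707, 0.001, 0.001]
contact_force: [0.6, -0.2, -1.2]
opening: 0.557
```

Run:
```python
from h import *
p=[]
for i in range(6):
    p.append(r.get_state()["tool_pos"]); snapshot("scene")
print(np.mean(p,0).round(4),np.std(p,0).round(4));go(.6075,.0565,.053,np.pi/2)
```

```text
[0.6086 0.0564 0.0696] [0.0003 0.     0.0004]
shift [ 0.0001 -0.0004  0.0157] yaw 1.5707 wz -0.0001 down err [ 1.5e-03  1.0e-04 -1.0e+00]
```

Request:
{"method": "drive_tool", "body": {"commands": [{"wx": 0,"wy": 0,"wz": 0,"dx": 0,"dy": -0.0007,"dz": 0.007,"claw": 0.3},{"wx": 0,"wy": 0,"wz": 0,"dx": 0,"dy": 0,"dz": 0.005,"claw": 0.3},{"wx": 0,"wy": 0,"wz": 0,"dx": 0,"dy": 0,"dz": 0.003,"claw": 0.3},{"wx": 0,"wy": 0,"wz": 0,"dx": 0,"dy": 0,"dz": 0.0005,"claw": 0.3},{"wx": 0,"wy": 0,"wz": 0,"dx": 0,"dy": 0,"dz": 0,"claw": 0.3},{"wx": 0,"wy": 0,"wz": 0,"dx": 0,"dy": 0,"dz": 0,"claw": 0.3}]}}

```text
clock: 46.05
tool_pos: [0.6062, 0.0563, 0.0531]
eef_rot: [0.707, 0.707, -0.001, 0.0]
contact_force: [-4.2, -1.8, 10.0]
opening: 0.559
```

Request:
{"method": "drive_tool", "body": {"commands": [{"wx": 0,"wy": 0,"wz": 0,"dx": 0,"dy": 0,"dz": 0,"claw": 0.65},{"wx": 0,"wy": 0,"wz": 0,"dx": 0,"dy": 0,"dz": 0,"claw": 0.85},{"wx": 0,"wy": 0,"wz": 0,"dx": 0,"dy": 0,"dz": 0,"claw": 1},{"wx": 0,"wy": 0,"wz": 0,"dx": 0,"dy": 0,"dz": 0,"claw": 1},{"wx": 0,"wy": 0,"wz": 0,"dx": 0,"dy": 0,"dz": 0,"claw": 1},{"wx": 0,"wy": 0,"wz": 0,"dx": 0,"dy": 0,"dz": -0.03,"claw": 1},{"wx": 0,"wy": 0,"wz": 0,"dx": 0,"dy": 0,"dz": -0.045,"claw": 1},{"wx": 0,"wy": 0,"wz": 0,"dx": -0.006,"dy": 0,"dz": -0.03,"claw": 1},{"wx": 0,"wy": 0,"wz": 0,"dx": 0,"dy": 0,"dz": 0,"claw": 1},{"wx": 0,"wy": 0,"wz": 0,"dx": 0,"dy": 0,"dz": 0,"claw": 1}]}}

```text
clock: 47.05
tool_pos: [0.6068, 0.0501, 0.1575]
eef_rot: [0.707, 0.707, 0.0, 0.0]
contact_force: [-0.3, -0.0, -0.8]
opening: 1.004
```

Run:
```python
from h import *
import pickle
print(r.get_state()["tool_pos"]);s=cam("wrist");pickle.dump(s,open("w11.pkl","wb"));a=pickle.load(open("w3.pkl","rb"))
for x in(a,s):
    h=cv2.cvtColor(x["color"],cv2.COLOR_RGB2HSV);sub=np.s_[180:285,275:375]
    m=np.zeros(h.shape[:2],bool);m[sub]=(h[...,2]<45)[sub];c=blobs(m,60)[0];M=cv2.moments(c);k=np.array([M["m10"],M["m01"]])/M["m00"]
    m=np.zeros(h.shape[:2],bool);m[sub]=((h[...,0]<25)&(h[...,1]>120))[sub];c=blobs(m,60)[0]
    print("cap blob",k.round(1),w(x,*k,.09).round(4),"body bbox",cv2.boundingRect(c))
```

```text
[0.60684378 0.0501146  0.15747232]Traceback (most recent call last):
  File "<stdin>", line 6, in <module>
IndexError: list index out of range
```

Request:
{"method": "drive_tool", "body": {"commands": [{"wx": 0,"wy": 0,"wz": 0,"dx": 0,"dy": 0,"dz": -0.045,"claw": 1},{"wx": 0,"wy": 0,"wz": 0,"dx": 0,"dy": 0,"dz": -0.047,"claw": 1},{"wx": 0,"wy": 0,"wz": 0,"dx": -0.029,"dy": -0.012,"dz": 0,"claw": 1},{"wx": 0,"wy": 0,"wz": 0,"dx": -0.029,"dy": -0.012,"dz": 0,"claw": 1}]}}

```text
clock: 47.5
tool_pos: [0.5827, -0.0069, 0.249]
eef_rot: [0.706, 0.708, 0.0, -0.0]
contact_force: [-0.0, -0.8, -0.4]
opening: 1.001
```

Request:
{"method": "drive_tool", "body": {"commands": [{"wx": 0,"wy": 0,"wz": 0.143,"dx": 0,"dy": 0,"dz": 0,"claw": 1},{"wx": 0,"wy": 0,"wz": 0.143,"dx": 0,"dy": 0,"dz": 0,"claw": 1},{"wx": 0,"wy": 0,"wz": 0.143,"dx": 0,"dy": 0,"dz": 0,"claw": 1},{"wx": 0,"wy": 0,"wz": 0.143,"dx": 0,"dy": 0,"dz": 0,"claw": 1},{"wx": 0,"wy": 0,"wz": 0.143,"dx": 0,"dy": 0,"dz": 0,"claw": 1},{"wx": 0,"wy": 0,"wz": 0.143,"dx": 0,"dy": 0,"dz": 0,"claw": 1},{"wx": 0,"wy": 0,"wz": 0.143,"dx": 0,"dy": 0,"dz": 0,"claw": 1},{"wx": 0,"wy": 0,"wz": 0.143,"dx": 0,"dy": 0,"dz": 0,"claw": 1},{"wx": 0,"wy": 0,"wz": 0.143,"dx": 0,"dy": 0,"dz": 0,"claw": 1},{"wx": 0,"wy": 0,"wz": 0.143,"dx": 0,"dy": 0,"dz": 0,"claw": 1},{"wx": 0,"wy": 0,"wz": 0.143,"dx": 0,"dy": 0,"dz": 0,"claw": 1},{"wx": 0,"wy": 0,"wz": 0,"dx": 0,"dy": 0,"dz": 0,"claw": 1}]}}

```text
clock: 48.7
tool_pos: [0.5818, -0.0074, 0.2475]
eef_rot: [1.0, -0.001, -0.002, 0.001]
contact_force: [0.6, -0.3, -0.9]
opening: 1.002
```

Run:
```python
from h import *
import pickle
st=r.get_state();print(st["tool_pos"],st["clock"]);s=cam("wrist");pickle.dump(s,open("w12.pkl","wb"));a=pickle.load(open("w2.pkl","rb"))
for x in(a,s):
    h=cv2.cvtColor(x["color"],cv2.COLOR_RGB2HSV);g=cv2.cvtColor(x["color"],cv2.COLOR_RGB2GRAY)
    m=np.zeros(g.shape,bool);sub=np.s_[140:225,205:290];m[sub]=((h[...,0]<25)&(h[...,1]>110)&(h[...,2]<235))[sub]
    print("bottle bbox",[cv2.boundingRect(c) for c in blobs(m,60)[:2]])
q=[cv2.resize(cv2.cvtColor(x["color"],cv2.COLOR_RGB2BGR)[90:300,200:440],(400,350),interpolation=cv2.INTER_CUBIC) for x in(a,s)]
t=cam("scene")["color"][100:420,120:450,::-1];t=cv2.resize(t,(258,250))
z=[cv2.resize(cv2.cvtColor(pickle.load(open(f,"rb"))["color"],cv2.COLOR_RGB2BGR)[160:320,190:420],(270,188)) for f in("w3.pkl","w11.pkl")]
B=np.zeros((250,800,3),np.uint8);B[:,:258]=t;B[:188,260:530]=z[0];B[:188,530:]=z[1]
cv2.imwrite("pics/fin.png",np.vstack([np.hstack(q),B]))
```

```text
[ 0.5817958  -0.00735421  0.24747519] 48.7
bottle bbox [(205, 140, 78, 85)]
bottle bbox [(205, 140, 77, 85)]
```

View pics/fin.png

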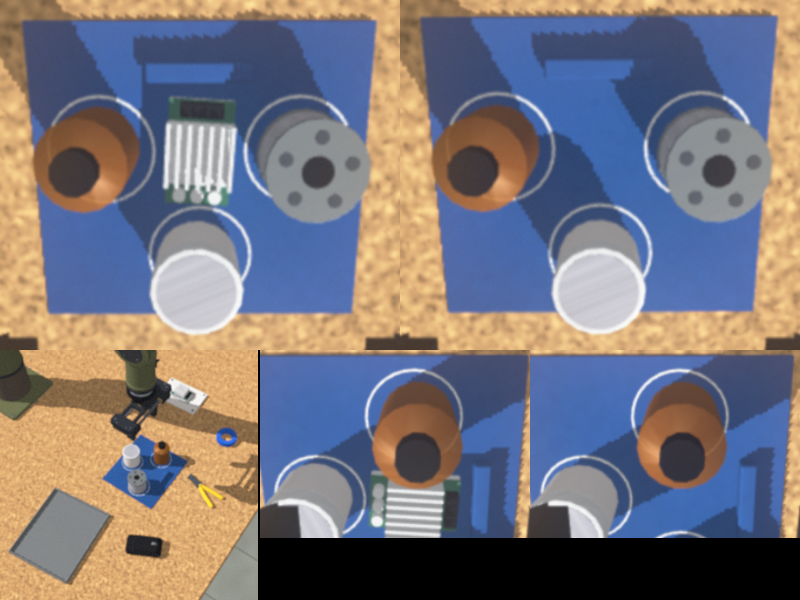

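All three match their starting pictures within about 1 mm, the tray is empty, the module is on the plate and the gripper is clear at z ≈ 0.25. Handing in.

```bash
python3 -c "
from plant import r
print(r.finish_job(), r.get_state()['clock'])"
```

```text
the job is handed in; nothing more can be done
the job is handed in; nothing more can be done
```

The job is done and handed in at about 49 s on the robot's clock, out of the 138 s allowed.

- **What I did:** I moved the bottle, then the spool, then the jar upright into the grey tray. I then set the module on the inspection plate and put the jar, spool and bottle back on the mat.
- **Objects back on the mat:** before-and-after wrist pictures from nearly the same poses show all three upright and within about 1–1.5 mm of where they started.
- **Module:** it stands inside the printed rectangle with its length along the plate's, in line by eye. It sits about 2 mm off the middle along the plate's length, which I left as it was.
- **The rest:** the last scene picture shows the tray empty and the mouse, tape and pliers apparently undisturbed. Readings at the end of each move stayed below about 13 N.
- **Checks that failed or disagreed:**
  - My automatic check of the bottle's cap failed, and the one on its body gave nothing usable. I judged the bottle's place by eye from the paired pictures.
  - Early circle detections of the jar and spool were wrong, so I read their centres from the picture by hand.
  - The first two move calls were refused because every row needs all its fields; nothing moved.
  - I viewed 15 pictures, one over the budget.

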